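Pack the punches, tray the slickers, shut the case

ROBOT

A 6-joint arm with a two-finger parallel gripper is mounted at the origin on the work surface. World frame = base frame: x ahead of the robot, y to its left, z up, the work surface at z = 0. Lengths are in m, angles in rad, forces in N, time in s.
With the tool pointing down it reaches from about 0.4 to 0.825 m from the base axis. Payload 7 kg.
Tool frame: the origin (TCP) lies midway between the tips of the shut fingers; the grasp point (between the pads) lies hold_point_z behind it (hold_point_z is the distance from the TCP to the grasp point, in m); z points along the fingers, y is the line along which they close (so a half turn about z gives the same grasp; the last joint's range is limited). The gripper opens to 88 mm and grips with 3 to 60 N. Pads are 19 mm wide; open, the fingers measure 130 mm over their backs; the gripper's body (78 mm by 193 mm) begins 47 mm behind the grasp point.
Start: joints at [-0.842, 0.359, 0.012, 0, -1.224, -0.288], TCP at [0.288, -0.61, 0.227] pointing down, gripper open.
Joint ranges: [-3.07, 3.07], [-1.43, 2.12], [-1.02, 1.25], [-3.03, 1.67], [-3.05, -0], [-3.03, 3.03]. Speed limits (rad/s): [2.39, 2.39, 3.01, 3.14, 3.14, 3.14].

INTERFACE

Orientations are given as [roll, pitch, yaw] about the fixed x, y, z axes, in that order (R = Rz(yaw) Ry(pitch) Rx(roll)).
In Python, from station import * gives the robot as it stands.
- The arm moves only by the tool apply_moves, never from a script. Its argument "steps" is a list of rows, each an object with "translation": the shift along the world's x, y, z scaled (see below), a list of three; "rotation": the turn, a rotation vector about the world's x, y, z scaled (see below), a list of three. A call has exactly 10 rows; each row is the pose to reach, as a shift and turn from the pose commanded when the call began; what a row does not reach only later rows make up. The controller multiplies each number of a shift by 250 mm and each number of a turn by 30 degrees. A row lasts 1/12 s, in which the tool goes at most 41.7 mm and 7.16 degrees, less where a joint would pass 70% of its speed; a pose out of reach is approached as far as the arm can. A call with a number of a shift or a turn outside -1 to 1 is refused whole. A call with a gripper value outside its range is refused whole. "jaw" is the closure, from -1 (fully open) to 1 (shut), so that 0 is half open, set as the call begins (left out, the last holds). The fingers move at their own pace and stop on an object; "newtons" is the grip in N (left out, the last holds). Time passes only in rows, so rows that repeat a pose let the fingers close, or fill a call up. It gives the time, the measured TCP pose, the force, the opening and the grip force at its end, in the units of the state.
- get_state(): the state, without advancing time (a new reading comes with each control period).
- grab_frame(name): name is "side" or "top" or "wrist"; returns the picture (480x640x3 uint8, blue, green, red); there is no depth.
- camera_model(name): a dict with "fx", "fy", "cx", "cy" (pixels), "xyz" and "rotation" of the camera in the world. Camera axes: x right, y down, z forward; pixel columns grow to the right and rows downward; lengths in m; the calibration is good to about 2 mm. The wrist camera is an equidistant fisheye: a pixel r from the principal point sees the ray r / f radians off the axis. A picture is of the moment at which its call begins: read the wrist's pose just before it. camera_model takes no time and is no camera call; for the wrist camera it gives the pose at the moment of the call.
- job_done(): hands the job in; it is judged then, once.
The state is a dict: "t": time; "q": joint angles; "qd": joint speeds; "joint_efforts": joint torques, N m; "eef_pos": TCP position; "ee_rot": TCP orientation; "force": force on the tool from outside, world axes, zero at the start; "moment": the same for the moment, N m; "width": finger opening in m; "gripper_force": force on a finger pad.
Only numpy, scipy, OpenCV 4.12 (cv2) and the standard library are available. Lean on these libraries where they do the work, as an engineer would, in place of code of your own. Each camera call takes 0.05 s, during which the arm holds its last target. There are 200 camera calls.

TASK

Clear the leather bench: lay every steel stamping punch inside the lower shell of the clamshell case and every wooden edge slicker flat on the floor of the plywood tray, not stacked. Once all the punches are in, swing the upper shell over and press it down until the two rims meet all round, and only then push the slide latch fully home. Leave the jar, the spool and the cup where they are.

Things in the scene. Friction and masses are not known exactly. Their poses are not given: they have to be found in the camera images.
- case: Black plastic clamshell case, fixed to the bench: its lower shell, an open box 160 (x) x 200 (y) x 36 mm high, walls and floor 6 mm. Origin: centre of the underside, on the bench; z up; +x points away from the robot, to the hinge on the far rim. A ledge 92 x 46 mm, 30 mm high, on its -y side carries the slide latch.
- lid (a joint): Upper shell of the case, same outline, 36 mm deep, 0.25 kg, hinged on the far (+x) rim. Angle in rad: 0 = closed, rims meeting all round, outer face 72 mm above the bench; starts at 1.68 to 1.9 (standing, leaning a little away from the robot; stop at 2.0). Stiff hinge (0.32 N m): stays where left. Push it over from behind, then press it down: a few N at the free edge.
- lid_edge (a point): Middle of the free edge of the upper shell, on its outer face: 160 mm from the hinge along the shell and 36 mm out from its rim plane.
- lid_hinge (a point): Middle of the hinge line of the case, 36 mm above the bench, at x = +80 mm of the case; the axis is the y axis of the case.
- latch (a joint): Slide latch of the case, in m along the +x of the case: 0 = fully open (towards the robot), 0.030 = home (under the keeper ear of the upper shell). Starts at 0 to 0.008. Stays where it is left; about 1.5 N to push.
- latch_tab (a point): Top centre of the upright steel thumb tab of the latch: the tab is 12 mm thick along its travel, 24 mm wide, and stands from the ledge at 32 mm to this point, 62 mm above the bench and 126 mm to the -y side of the case centre (26 mm off the case side); 40 mm to the -x side of the centre at 0.
- tray: Open plywood tray for the wooden slickers, fixed to the bench: outside 200 (x) x 130 (y) x 40 mm, walls and floor 5 mm. Origin: centre of the underside; z up.
- punch0: Steel stamping punch lying on the bench (two or three are present): square bar 14 x 14 mm, 110 mm long along its x, with a flat T-head 22 mm wide (y) over the last 18 mm at +x. 0.10 to 0.20 kg. Origin: middle of the underside, halfway along; z up as it first lies. None while absent.
- punch0_mid (a point): Centre of punch0, 7 mm above its underside.
- punch1: Steel stamping punch lying on the bench (two or three are present): square bar 14 x 14 mm, 110 mm long along its x, with a flat T-head 22 mm wide (y) over the last 18 mm at +x. 0.10 to 0.20 kg. Origin: middle of the underside, halfway along; z up as it first lies. None while absent.
- punch1_mid (a point): Centre of punch1, 7 mm above its underside.
- punch2: Steel stamping punch lying on the bench (two or three are present): square bar 14 x 14 mm, 110 mm long along its x, with a flat T-head 22 mm wide (y) over the last 18 mm at +x. 0.10 to 0.20 kg. Origin: middle of the underside, halfway along; z up as it first lies. None while absent.
- punch2_mid (a point): Centre of punch2, 7 mm above its underside.
- slicker0: Beech edge slicker lying on the bench (two or three are present): grooved wooden block 80 (x) x 28 (y) x 30 mm. 0.04 to 0.09 kg. Origin: middle of the underside; z up as it first lies. None while absent.
- slicker0_mid (a point): Centre of slicker0, 15 mm above its underside.
- slicker1: Beech edge slicker lying on the bench (two or three are present): grooved wooden block 80 (x) x 28 (y) x 30 mm. 0.04 to 0.09 kg. Origin: middle of the underside; z up as it first lies. None while absent.
- slicker1_mid (a point): Centre of slicker1, 15 mm above its underside.
- slicker2: Beech edge slicker lying on the bench (two or three are present): grooved wooden block 80 (x) x 28 (y) x 30 mm. 0.04 to 0.09 kg. Origin: middle of the underside; z up as it first lies. None while absent.
- slicker2_mid (a point): Centre of slicker2, 15 mm above its underside.
- jar: Bystander: amber jar of finish, 64 mm across, 85 mm high; origin under its centre. Leave alone.
- spool: Bystander: thread spool, 64 mm across, 72 mm high; origin under its centre. Leave alone.
- cup: Bystander: white cup, 80 mm across, 90 mm high; origin under its centre. Leave alone.

How it is judged:
By the outcome, as a careful person would: the job done as asked, in the order asked, and still so for the second after the job is handed in, with the robot touching nothing.
Of punch0, punch1, punch2 only 2 to 3 are there at a start; the rules pass over those that are not, and their reading is None.
Of slicker0, slicker1, slicker2 only 2 to 3 are there at a start; the rules pass over those that are not, and their reading is None.
At some moment in a run one of punch0, punch1, punch2, slicker0, slicker1, slicker2 may be knocked a few centimetres aside while the robot is not near it.
Once in a run the grip may slacken for a moment while it holds something.
It also fails if it takes over 210 s, if anything falls off the work surface, if the arm or the gripper's body presses on something with over 40 N, if the wrist force passes 120 N, or if a joint passes its speed limit or range.

## Working session

There is one attempt and no reset: what is moved stays moved. The work goes in short steps, Python scripts to look and compute and a tool call to move; the robot and the scene stay as the last step left them, time stands still between calls to the robot, and variables do not carry over. Pictures are saved under pics/ and viewed, at most 14 in all, crops included, and the job is handed in when it is done.

Besides the shell and the picture viewer there is one more tool, called as name(argument=value, ...) on one line, values as JSON. apply_moves: Moves the arm, as the interface text tells. Shifts and turns lie within -1 to 1; 1 stands for 250 mm of shift or 30 degrees of turn. Its arguments: {"type":"object","properties":{"steps":{"type":"array"},"jaw":{"type":"number"},"newtons":{"type":"number"}},"required":["steps"]}

```bash
ls; mkdir -p pics; python3 - <<'E'
from station import *
import cv2
s=get_state();print({k:s[k] for k in('t','eef_pos','ee_rot','width')}, [k for k in s])
for n in('top','side'):
    im=grab_frame(n);cv2.imwrite(f'pics/{n}0.png',im);print(n,camera_model(n))
print(camera_model('wrist'))
E
```

```text
pics
{'t': 0.0, 'eef_pos': array([ 0.28775175, -0.61007649,  0.22563711]), 'ee_rot': array([ 3.13999106e+00, -1.40147518e-04, -2.70092784e+00]), 'width': 0.08733996661249575} ['t', 'q', 'qd', 'joint_efforts', 'eef_pos', 'ee_rot', 'force', 'moment', 'gripper_force', 'width']
top {'fx': 542.8219847294264, 'fy': 542.8219847294264, 'cx': 314.41303251987216, 'cy': 238.78525824602048, 'xyz': array([ 0.43321081, -0.04033832,  1.11361794]), 'rotation': array([-3.00315299, -0.00515584, -1.58632166])}
side {'fx': 618.6832804497706, 'fy': 618.6832804497706, 'cx': 327.2122802589071, 'cy': 234.73556037540482, 'xyz': array([-0.34218246,  0.8256481 ,  1.01587475]), 'rotation': array([-2.21981569, -0.02293053, -2.30759867])}
{'fx': 371.64829954431775, 'fy': 371.64829954431775, 'cx': 319.77234444338904, 'cy': 236.40521489474946, 'xyz': array([ 0.21917129, -0.64262653,  0.38444109]), 'rotation': array([ 2.85668272e+00, -1.52501686e-03,  2.01272756e+00])}
```

View pics/top0.png

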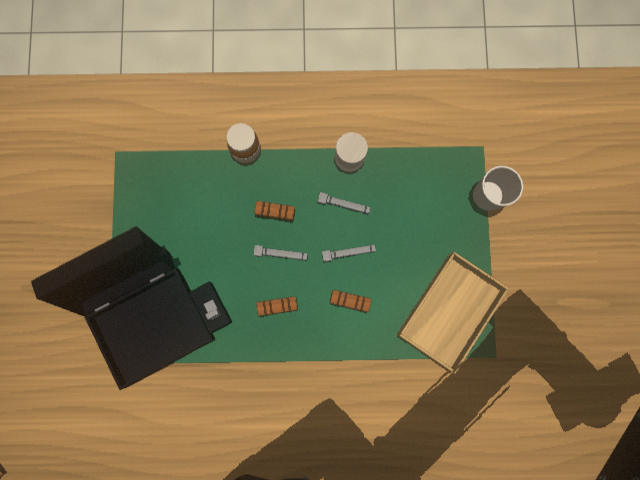

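View pics/side0.png

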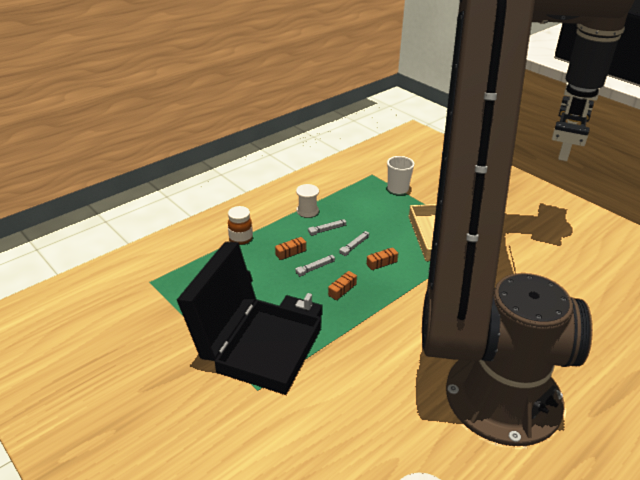

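```bash
cat > h.py <<'E'
from station import *
import cv2,numpy as np
from scipy.spatial.transform import Rotation as R
def rot(v): return R.from_euler('xyz',v).as_matrix()
def ray(cam,uv):
    m=camera_model(cam) if isinstance(cam,str) else cam
    uv=np.atleast_2d(uv).astype(float)
    d=np.c_[(uv[:,0]-m['cx'])/m['fx'],(uv[:,1]-m['cy'])/m['fy']]
    if m['fx']<400:
        r=np.linalg.norm(d,axis=1,keepdims=True)+1e-12
        v=np.c_[d/r*np.sin(r),np.cos(r)]
    else: v=np.c_[d,np.ones(len(d))]
    return np.array(m['xyz']),v@rot(m['rotation']).T
def onz(cam,uv,z):
    o,v=ray(cam,uv); return o+v*((z-o[2])/v[:,2:])
def objs(cam,im,kind,amin=150,z=None):
    hsv=cv2.cvtColor(im,cv2.COLOR_BGR2HSV)
    if kind=='slicker': m=cv2.inRange(hsv,(4,120,60),(14,255,255)); zz=.03
    else: m=cv2.inRange(hsv,(0,0,90),(180,60,255)); zz=.014
    z=zz if z is None else z
    m=cv2.morphologyEx(m,cv2.MORPH_CLOSE,np.ones((5,5)))
    out=[]
    for c in cv2.findContours(m,cv2.RETR_EXTERNAL,cv2.CHAIN_APPROX_NONE)[0]:
        if cv2.contourArea(c)<amin: continue
        P=onz(cam,c[:,0],z)[:,:2]
        (cx,cy),(w,h),a=cv2.minAreaRect((P*1000).astype(np.float32))
        if w<h: w,h,a=h,w,a+90
        out.append((c[:,0].mean(0).round(),np.round([cx,cy,w,h,(a+90)%180-90],1)))
    return out
E
python3 - <<'E'
from h import *
im=cv2.imread('pics/top0.png')
for k in('slicker','punch'):
    for o in objs('top',im,k,150):
        if o[0][1]>80:print(k,*o)
print('case rim z36', onz('top',[[85,307],[122,388],[214,341],[178,265]],.036).round(3).tolist())
print('lid', onz('top',[[33,283],[137,228]],.18).round(3).tolist())
print('tray rim z40', onz('top',[[456,254],[506,290],[452,372],[399,335]],.04).round(3).tolist())
print('tab', onz('top',[[211,303]],.062).round(3).tolist())
print('byst', onz('top',[[241,131]],.085).round(3).tolist(),onz('top',[[351,143]],.072).round(3).tolist(),onz('top',[[503,186]],.09).round(3).tolist())
cv2.imwrite('pics/c.png',cv2.resize(im[220:395,25:240],None,fx=3.4,fy=3.4,interpolation=cv2.INTER_CUBIC))
E
```

```text
slicker [276. 306.] [450.8  29.   77.7  25.9 -82.8]
slicker [350. 301.] [ 459.  -117.5   78.1   25.2   75.8]
slicker [274. 210.] [644.4  32.5  78.2  26.4  81.5]
punch [211. 310.] [446.8 162.   35.7  23.4  11. ]
punch [347. 252.] [ 556.9 -117.8  109.2   21.5  -84. ]
punch [279. 253.] [560.5  21.8 109.9  21.6  84.5]
punch [343. 203.] [ 660.9 -110.5  109.7   22.    74.9]
punch [498. 189.] [ 690.7 -433.1   98.8   83.3  -72.3]
punch [351. 151.] [ 769.  -126.1   82.7   65.6  -19.5]
punch [240. 137.] [803.3 103.4  58.9  56.7  -0. ]
case rim z36 [[0.455, 0.405, 0.036], [0.298, 0.327, 0.036], [0.385, 0.151, 0.036], [0.535, 0.224, 0.036]]
lid [[0.494, 0.436, 0.18], [0.587, 0.261, 0.18]]
tray rim z40 [[0.548, -0.33, 0.04], [0.475, -0.425, 0.04], [0.319, -0.31, 0.04], [0.391, -0.21, 0.04]]
tab [[0.458, 0.153, 0.062]]
byst [[0.793, 0.093, 0.085]] [[0.769, -0.124, 0.072]] [[0.673, -0.414, 0.09]]
```

View pics/c.png

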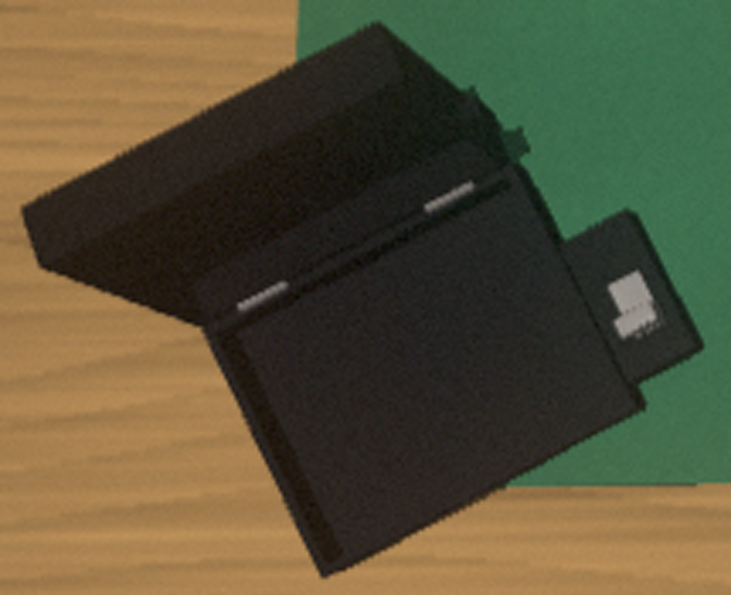

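```bash
python3 - <<'E'
import station
print([n for n in dir(station) if not n.startswith('__')])
print(getattr(station,'hold_point_z',None))
from h import *
P=onz('top',[[85.3,315.6],[120.6,389.7],[214.1,339.4],[179.4,268.5]],.036)
print(P.round(3).tolist())
im=cv2.imread('pics/top0.png')
cv2.imwrite('pics/t.png',cv2.resize(im[245:380,390:515],None,fx=4.4,fy=4.4,interpolation=cv2.INTER_CUBIC))
E
```

```text
['Unreachable', 'camera_model', 'get_state', 'grab_frame', 'hold_point_z', 'job_done']
0.0188
[[0.438, 0.403, 0.036], [0.295, 0.33, 0.036], [0.388, 0.151, 0.036], [0.528, 0.221, 0.036]]
```

View pics/t.png

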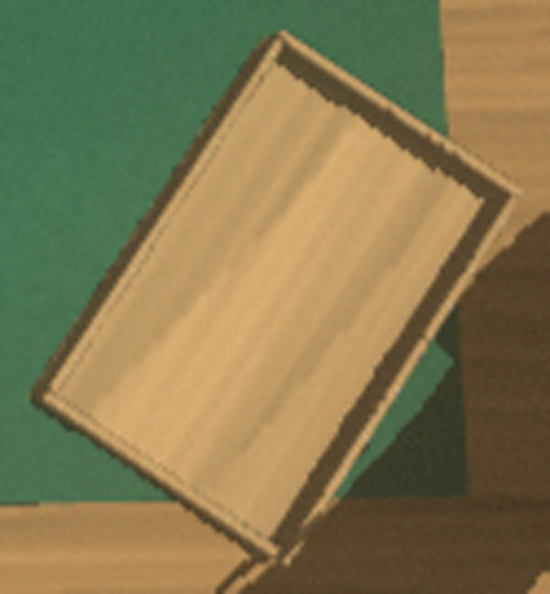

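apply_moves(steps=[{"translation": [0.35,0.98,0],"rotation": [0,0,0.84]},{"translation": [0.35,0.98,0],"rotation": [0,0,0.84]},{"translation": [0.35,0.98,0],"rotation": [0,0,0.84]},{"translation": [0.35,0.98,0],"rotation": [0,0,0.84]},{"translation": [0.35,0.98,0],"rotation": [0,0,0.84]},{"translation": [0.35,0.98,0],"rotation": [0,0,0.84]},{"translation": [0.35,0.98,0],"rotation": [0,0,0.84]},{"translation": [0.35,0.98,0],"rotation": [0,0,0.84]},{"translation": [0.35,0.98,0],"rotation": [0,0,0.84]},{"translation": [0.35,0.98,0],"rotation": [0,0,0.84]}], jaw=-0.2, newtons=25)

```text
t: 0.93
eef_pos: [0.3754, -0.3658, 0.2265]
ee_rot: [3.141, -0.0, -2.261]
force: [0.1, -0.5, 0.9]
width: 0.0528
gripper_force: 0.0
```

apply_moves(steps=[{"translation": [0.35,0.98,0],"rotation": [0,0,0.84]},{"translation": [0.35,0.98,-0.3],"rotation": [0,0,0.84]},{"translation": [0.35,0.98,-0.3],"rotation": [0,0,0.84]},{"translation": [0.35,0.98,-0.3],"rotation": [0,0,0.84]},{"translation": [0.35,0.98,-0.3],"rotation": [0,0,0.84]},{"translation": [0.35,0.98,-0.3],"rotation": [0,0,0.84]},{"translation": [0.35,0.98,-0.3],"rotation": [0,0,0.84]},{"translation": [0.35,0.98,-0.3],"rotation": [0,0,0.84]},{"translation": [0.35,0.98,-0.3],"rotation": [0,0,0.84]},{"translation": [0.35,0.98,-0.3],"rotation": [0,0,0.84]}])

```text
t: 1.77
eef_pos: [0.463, -0.1214, 0.1514]
ee_rot: [3.141, -0.0, -1.822]
force: [0.8, -0.6, -0.3]
width: 0.0526
gripper_force: 0.0
```

```bash
cat >> h.py <<'E'
def fr(o,a):
    a=np.radians(a); M=np.array([[np.cos(a),-np.sin(a)],[np.sin(a),np.cos(a)]])
    return lambda p: np.array(o)+M@np.array(p)
CASE=fr((.412,.276),27.0)
def state():
    s=get_state(); y=np.degrees(s['ee_rot'])
    print('t %.2f'%s['t'],'pos',s['eef_pos'].round(4),'rpy',y.round(1),'w %.4f gf %.1f'%(s['width'],s['gripper_force']),'F',np.round(s['force'],1),'q6 %.2f'%s['q'][5])
    return s
def go(x,y,z,yaw=None,p=None):
    s=get_state(); q=p if p is not None else [*s['eef_pos'],np.degrees(s['ee_rot'])[2]]
    d=(np.array([x,y,z])-q[:3])/.25
    print('move',d.round(3),'turn',None if yaw is None else round(((yaw-q[3]+90)%180-90)/30,3))
def look(name=None):
    m=camera_model('wrist'); im=grab_frame('wrist')
    if name: cv2.imwrite('pics/'+name,im)
    for k in('slicker','punch'):
        for o in objs(m,im,k,400): print(k,*o)
    return m,im
E
python3 - <<'E'
from h import *
P=onz('top',[[454.3,252.5],[507.7,288.2],[453.2,372.3],[400.2,336.4]],.04)[:,:2]
print(P.round(3),P.mean(0),[(np.linalg.norm(P[i]-P[i-1]).round(4),np.degrees(np.arctan2(*(P[i]-P[i-1])[::-1])).round(1)) for i in range(4)])
state();look('w1.png')
E
```

```text
[[ 0.551 -0.326]
 [ 0.478 -0.428]
 [ 0.318 -0.312]
 [ 0.388 -0.212]] [ 0.43392273 -0.31996611] [(np.float64(0.1988), np.float64(-35.0)), (np.float64(0.1251), np.float64(-125.4)), (np.float64(0.1979), np.float64(144.1)), (np.float64(0.122), np.float64(55.0))]
t 1.77 pos [ 0.463  -0.1214  0.1514] rpy [ 180.    -0.  -104.4] w 0.0526 gf 0.0 F [ 0.8 -0.6 -0.3] q6 -0.41
slicker [369. 365.] [450.5  15.2  48.6  28.6 -80.8]
slicker [327. 227.] [ 457.2 -120.    79.8   26.4   76.2]
punch [542. 442.] [256.5 266.1 115.   70.2  75.7]
punch [235. 451.] [737.3 130.4 666.3 195.2  -3. ]
punch [263. 365.] [552.    1.9  38.6  17.3  81.3]
punch [411. 362.] [410.3  37.4  36.1  21.7  73.9]
punch [229. 363.] [584.5  -6.7  37.   22.   77.3]
punch [408. 297.] [401.1 -36.3  52.3  29.2 -79.2]
punch [588. 317.] [172.6  67.7 136.6 127.7 -15.8]
punch [ 51. 315.] [ 801.1 -104.9  145.1  143.9  -22.5]
punch [124. 252.] [ 645.9 -140.9   49.3   21.3   74.2]
punch [217. 259.] [ 552.8 -114.   117.    47.4   84.6]
punch [437. 210.] [ 363.8 -107.9   59.1   19.3   86.2]
punch [32. 14.] [ 693.4 -406.7  115.9   37.3  -31.3]
```

View pics/w1.png

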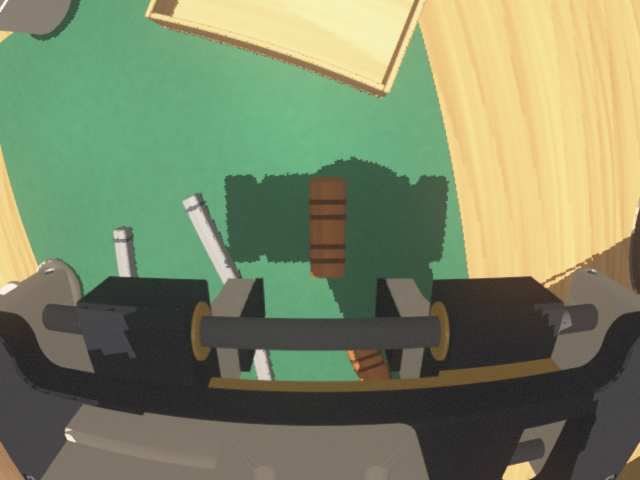

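apply_moves(steps=[{"translation": [-0.02,0.01,-0.15],"rotation": [0,0,0]},{"translation": [-0.02,0.01,-0.3],"rotation": [0,0,0]},{"translation": [-0.02,0.01,-0.42],"rotation": [0,0,0]},{"translation": [-0.02,0.01,-0.52],"rotation": [0,0,0]},{"translation": [-0.02,0.01,-0.585],"rotation": [0,0,0]},{"translation": [-0.02,0.01,-0.585],"rotation": [0,0,0]},{"translation": [-0.02,0.01,-0.585],"rotation": [0,0,0]},{"translation": [-0.02,0.01,-0.585],"rotation": [0,0,0]},{"translation": [-0.02,0.01,-0.585],"rotation": [0,0,0]},{"translation": [-0.02,0.01,-0.585],"rotation": [0,0,0]}])

```text
t: 2.65
eef_pos: [0.4589, -0.1181, 0.0067]
ee_rot: [-3.139, 0.001, -1.821]
force: [-0.2, -0.2, 0.6]
width: 0.0524
gripper_force: 0.0
```

apply_moves(steps=[{"translation": [0,0,0],"rotation": [0,0,0]},{"translation": [0,0,0],"rotation": [0,0,0]},{"translation": [0,0,0],"rotation": [0,0,0]},{"translation": [0,0,0],"rotation": [0,0,0]},{"translation": [0,0,0],"rotation": [0,0,0]},{"translation": [0,0,0],"rotation": [0,0,0]},{"translation": [0,0,0.1],"rotation": [0,0,0]},{"translation": [0,0,0.25],"rotation": [0,0,0]},{"translation": [0,0,0.4],"rotation": [0,0,0]},{"translation": [0,0,0.5],"rotation": [0,0,0]}], jaw=1)

```text
t: 3.48
eef_pos: [0.4587, -0.118, 0.1334]
ee_rot: [-3.139, 0.0, -1.821]
force: [1.1, -0.1, -0.5]
width: 0.0279
gripper_force: 25.0
```

```bash
cat >> h.py <<'E'
TRAY=fr((.434,-.320),-35.4)
E
python3 - <<'E'
from h import *
state();go(*TRAY((.05,-.016)),.012,-125.4)
E
```

```text
t 3.48 pos [ 0.4587 -0.118   0.1334] rpy [-179.9    0.  -104.3] w 0.0279 gf 25.0 F [ 1.1 -0.1 -0.5] q6 -0.42
move [ 0.027 -0.976 -0.485] turn -0.703
```

apply_moves(steps=[{"translation": [0.027,-0.976,0],"rotation": [0,0,-0.703]},{"translation": [0.027,-0.976,0],"rotation": [0,0,-0.703]},{"translation": [0.027,-0.976,0],"rotation": [0,0,-0.703]},{"translation": [0.027,-0.976,0],"rotation": [0,0,-0.703]},{"translation": [0.027,-0.976,0],"rotation": [0,0,-0.703]},{"translation": [0.027,-0.976,0],"rotation": [0,0,-0.703]},{"translation": [0.027,-0.976,0],"rotation": [0,0,-0.703]},{"translation": [0.027,-0.976,-0.1],"rotation": [0,0,-0.703]},{"translation": [0.027,-0.976,-0.2],"rotation": [0,0,-0.703]},{"translation": [0.027,-0.976,-0.2],"rotation": [0,0,-0.703]}])

```text
t: 4.32
eef_pos: [0.4614, -0.3607, 0.0754]
ee_rot: [3.134, -0.001, -2.191]
force: [0.4, 1.1, -1.0]
width: 0.0279
gripper_force: 25.0
```

```bash
python3 - <<'E'
from h import *
state();look('w2.png');go(*TRAY((.05,-.016)),.0125,-125.4)
E
```

```text
t 4.32 pos [ 0.4614 -0.3607  0.0754] rpy [ 179.5   -0.  -125.6] w 0.0279 gf 25.0 F [ 0.4  1.1 -1. ] q6 -0.29
slicker [320. 365.] [ 503.8 -300.    43.    24.7  -35.8]
slicker [320. 267.] [ 462.7 -358.    66.7   43.2   54.4]
punch [541. 443.] [411.3 -48.9  87.8  53.6  54.3]
punch [236. 451.] [ 702.2 -274.2  486.8  143.8  -24.9]
punch [265. 297.] [ 507.4 -354.8   27.4   18.3   54.9]
punch [374. 297.] [ 450.3 -313.8   28.4   17.9   57.1]
punch [583. 319.] [ 311.2 -181.7  114.9   99.5    6.3]
punch [ 64. 321.] [ 674.6 -440.4  122.2   97.8  -73.8]
move [ 0.012 -0.003 -0.261] turn 0.003
```

View pics/w2.png

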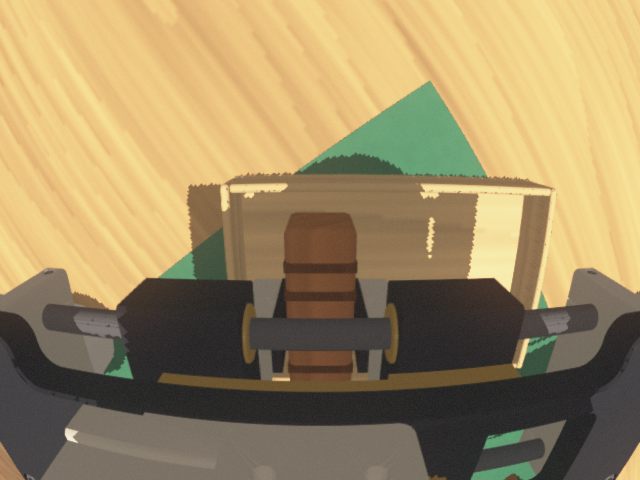

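```bash
python3 - <<'E'
from h import *
P=onz('wrist',[[225,187],[553,190]],.04)[:,:2];print(P.round(4),np.linalg.norm(P[0]-P[1]),np.degrees(np.arctan2(*(P[0]-P[1])[::-1])))
for s in(.1,-.1):print(TRAY((s,-.065)))
E
```

```text
[[ 0.4773 -0.4287]
 [ 0.317  -0.3166]] 0.1956067019719233 -34.96148139903815
[ 0.4778595  -0.43091142]
[ 0.31483394 -0.31505519]
```

apply_moves(steps=[{"translation": [0.012,-0.003,-0.06],"rotation": [0,0,0]},{"translation": [0.012,-0.003,-0.12],"rotation": [0,0,0]},{"translation": [0.012,-0.003,-0.17],"rotation": [0,0,0]},{"translation": [0.012,-0.003,-0.21],"rotation": [0,0,0]},{"translation": [0.012,-0.003,-0.24],"rotation": [0,0,0]},{"translation": [0.012,-0.003,-0.26],"rotation": [0,0,0]},{"translation": [0.012,-0.003,-0.26],"rotation": [0,0,0]},{"translation": [0.012,-0.003,-0.26],"rotation": [0,0,0]},{"translation": [0.012,-0.003,-0.26],"rotation": [0,0,0]},{"translation": [0.012,-0.003,-0.26],"rotation": [0,0,0]}])

```text
t: 5.2
eef_pos: [0.4682, -0.3629, 0.0161]
ee_rot: [-3.14, 0.0, -2.189]
force: [-1.1, 0.2, -0.2]
width: 0.0278
gripper_force: 25.0
```

apply_moves(steps=[{"translation": [0,0,0],"rotation": [0,0,0]},{"translation": [0,0,0],"rotation": [0,0,0]},{"translation": [0,0,0],"rotation": [0,0,0]},{"translation": [0,0,0],"rotation": [0,0,0]},{"translation": [0,0,0.08],"rotation": [0,0,0]},{"translation": [0,0,0.2],"rotation": [0,0,0]},{"translation": [0,0,0.35],"rotation": [0,0,0]},{"translation": [0,0,0.5],"rotation": [0,0,0]},{"translation": [0,0,0.55],"rotation": [0,0,0]},{"translation": [0,0,0.55],"rotation": [0,0,0]}], jaw=0.22)

```text
t: 6.03
eef_pos: [0.4699, -0.3639, 0.1577]
ee_rot: [-3.134, 0.001, -2.189]
force: [1.0, -0.3, -1.5]
width: 0.0341
gripper_force: 0.0
```

```bash
python3 - <<'E'
from h import *
state()
im=grab_frame('top');cv2.imwrite('pics/top1.png',im)
for k in('slicker','punch'):
    for o in objs('top',im,k,150):
        if o[0][1]>80:print(k,*o)
go(.4508,.029,.15,-82.8)
E
```

```text
t 6.03 pos [ 0.4699 -0.3639  0.1577] rpy [-1.796e+02  1.000e-01 -1.254e+02] w 0.0341 gf 0.0 F [ 1.  -0.3 -1.5] q6 -0.29
slicker [276. 306.] [451.3  28.9  78.   25.7 -82.2]
slicker [274. 210.] [643.9  32.6  78.2  26.4  79.6]
punch [211. 309.] [447.1 162.8  37.4  24.8  13.1]
punch [347. 252.] [ 560.2 -116.9  109.8   22.4  -79.1]
punch [279. 253.] [560.   21.7 110.1  22.8  84.8]
punch [343. 203.] [ 660.4 -110.4  109.7   23.    74.9]
punch [503. 182.] [ 705.4 -440.7   92.5   60.5   69.6]
punch [350. 152.] [ 769.3 -126.2   84.8   65.6  -19.5]
punch [240. 137.] [804.3 103.4  61.1  56.7  -0. ]
move [-0.072  1.569 -0.021] turn 1.421
```

apply_moves(steps=[{"translation": [-0.038,0.786,0],"rotation": [0,0,0.715]},{"translation": [-0.038,0.786,0],"rotation": [0,0,0.715]},{"translation": [-0.038,0.786,0],"rotation": [0,0,0.715]},{"translation": [-0.038,0.786,0],"rotation": [0,0,0.715]},{"translation": [-0.038,0.786,0],"rotation": [0,0,0.715]},{"translation": [-0.038,0.786,0],"rotation": [0,0,0.715]},{"translation": [-0.076,1.0,0],"rotation": [0,0,1]},{"translation": [-0.076,1.0,0],"rotation": [0,0,1]},{"translation": [-0.076,1.0,0],"rotation": [0,0,1]},{"translation": [-0.076,1.0,0],"rotation": [0,0,1]}], jaw=-0.2)

```text
t: 6.92
eef_pos: [0.4483, -0.1123, 0.1522]
ee_rot: [3.14, -0.0, -1.665]
force: [0.3, 0.1, 0.5]
width: 0.0526
gripper_force: 0.0
```

apply_moves(steps=[{"translation": [0,0.57,-0.02],"rotation": [0,0,0.43]},{"translation": [0,0.57,-0.02],"rotation": [0,0,0.43]},{"translation": [0,0.57,-0.02],"rotation": [0,0,0.43]},{"translation": [0,0.57,-0.02],"rotation": [0,0,0.43]},{"translation": [0,0.57,-0.02],"rotation": [0,0,0.43]},{"translation": [0,0.57,-0.02],"rotation": [0,0,0.43]},{"translation": [0,0.57,-0.02],"rotation": [0,0,0.43]},{"translation": [0,0.57,-0.02],"rotation": [0,0,0.43]},{"translation": [0,0.57,-0.02],"rotation": [0,0,0.43]},{"translation": [0,0.57,-0.02],"rotation": [0,0,0.43]}])

```text
t: 7.75
eef_pos: [0.4487, 0.0289, 0.1477]
ee_rot: [3.141, -0.0, -1.442]
force: [0.0, -1.2, -0.6]
width: 0.0526
gripper_force: 0.0
```

```bash
python3 - <<'E'
from h import *
state();look();go(.451,.029,.006,-82.5)
E
```

```text
t 7.75 pos [0.4487 0.0289 0.1477] rpy [180.   -0.  -82.6] w 0.0526 gf 0.0 F [ 0.  -1.2 -0.6] q6 -0.38
slicker [  4. 261.] [776.8 108.5  64.5  21.2  76.7]
slicker [318. 226.] [450.2  27.2  80.3  26.4 -82.1]
slicker [104. 202.] [636.7  30.6  83.3  40.8  80.3]
punch [542. 443.] [118.  307.5 114.   69.8 -82.4]
punch [235. 451.] [608.8 359.8 658.8 192.9  18.8]
punch [307. 369.] [442.5 174.6  38.6  33.4  26.7]
punch [411. 363.] [343.3 154.4  36.9  22.5 -82.7]
punch [229. 362.] [518.4 177.4  36.7  22.1 -82.9]
punch [232. 297.] [519.3 104.2  51.   29.   72. ]
punch [591. 315.] [117.4 100.  139.2 124.4  -1.4]
punch [ 51. 319.] [756.6 177.6 136.5 128.    7.7]
punch [ 17. 249.] [770.8  97.4  70.   48.8 -81.6]
punch [421. 251.] [365.5  42.4 122.   44.4 -86. ]
punch [195. 200.] [553.5  21.7 111.2  25.   80.1]
punch [211.  51.] [ 552.7 -105.3   86.9   24.4  -82.9]
punch [104.  52.] [ 655.4 -104.4  100.8   29.5   73.3]
punch [24. 35.] [ 772.4 -129.5  118.3   62.9  -19.5]
move [ 0.009 -0.    -0.567] turn 0.004
```

apply_moves(steps=[{"translation": [0.009,-0.003,-0.15],"rotation": [0,0,0]},{"translation": [0.009,-0.003,-0.3],"rotation": [0,0,0]},{"translation": [0.009,-0.003,-0.42],"rotation": [0,0,0]},{"translation": [0.009,-0.003,-0.52],"rotation": [0,0,0]},{"translation": [0.009,-0.003,-0.57],"rotation": [0,0,0]},{"translation": [0.009,-0.003,-0.57],"rotation": [0,0,0]},{"translation": [0.009,-0.003,-0.57],"rotation": [0,0,0]},{"translation": [0.009,-0.003,-0.57],"rotation": [0,0,0]},{"translation": [0.009,-0.003,-0.57],"rotation": [0,0,0]},{"translation": [0.009,-0.003,-0.57],"rotation": [0,0,0]}])

```text
t: 8.63
eef_pos: [0.4518, 0.0294, 0.0065]
ee_rot: [-3.139, 0.001, -1.44]
force: [-0.1, 0.0, -0.2]
width: 0.0526
gripper_force: 0.0
```

apply_moves(steps=[{"translation": [0,0,0],"rotation": [0,0,0]},{"translation": [0,0,0],"rotation": [0,0,0]},{"translation": [0,0,0],"rotation": [0,0,0]},{"translation": [0,0,0],"rotation": [0,0,0]},{"translation": [0,0,0],"rotation": [0,0,0]},{"translation": [0,0,0],"rotation": [0,0,0]},{"translation": [0,0,0.1],"rotation": [0,0,0]},{"translation": [0,0,0.25],"rotation": [0,0,0]},{"translation": [0,0,0.4],"rotation": [0,0,0]},{"translation": [0,0,0.5],"rotation": [0,0,0]}], jaw=1)

```text
t: 9.47
eef_pos: [0.4517, 0.0292, 0.1333]
ee_rot: [-3.139, 0.0, -1.44]
force: [1.5, 0.6, -0.6]
width: 0.0279
gripper_force: 25.0
```

apply_moves(steps=[{"translation": [-0.1,-1,0],"rotation": [0,0,-1]},{"translation": [-0.1,-1,0],"rotation": [0,0,-1]},{"translation": [-0.1,-1,0],"rotation": [0,0,-1]},{"translation": [-0.1,-1,0],"rotation": [0,0,-1]},{"translation": [-0.1,-1,0],"rotation": [0,0,-1]},{"translation": [-0.1,-1,0],"rotation": [0,0,-1]},{"translation": [-0.1,-1,0],"rotation": [0,0,-1]},{"translation": [-0.1,-1,0],"rotation": [0,0,-1]},{"translation": [-0.1,-1,0],"rotation": [0,0,-1]},{"translation": [-0.1,-1,0],"rotation": [0,0,-1]}])

```text
t: 10.3
eef_pos: [0.426, -0.2202, 0.1302]
ee_rot: [3.141, 0.0, -1.963]
force: [-0.0, 0.1, -0.4]
width: 0.0282
gripper_force: 25.0
```

apply_moves(steps=[{"translation": [-0.168,-0.328,0],"rotation": [0,0,-0.43]},{"translation": [-0.168,-0.328,0],"rotation": [0,0,-0.43]},{"translation": [-0.168,-0.328,0],"rotation": [0,0,-0.43]},{"translation": [-0.168,-0.328,0],"rotation": [0,0,-0.43]},{"translation": [-0.168,-0.328,-0.1],"rotation": [0,0,-0.43]},{"translation": [-0.168,-0.328,-0.2],"rotation": [0,0,-0.43]},{"translation": [-0.168,-0.328,-0.25],"rotation": [0,0,-0.43]},{"translation": [-0.168,-0.328,-0.25],"rotation": [0,0,-0.43]},{"translation": [-0.168,-0.328,-0.25],"rotation": [0,0,-0.43]},{"translation": [-0.168,-0.328,-0.25],"rotation": [0,0,-0.43]}])

```text
t: 11.13
eef_pos: [0.3853, -0.3024, 0.0688]
ee_rot: [-3.14, 0.0, -2.187]
force: [0.2, 0.1, -0.4]
width: 0.028
gripper_force: 25.0
```

```bash
python3 - <<'E'
from h import *
state();m,im=look('w3.png');go(*TRAY((-.05,-.016)),.0125,-125.4)
E
```

```text
t 11.13 pos [ 0.3853 -0.3024  0.0688] rpy [-179.9    0.  -125.3] w 0.0280 gf 25.0 F [ 0.2  0.1 -0.4] q6 -0.35
slicker [320. 365.] [ 425.2 -245.8   41.1   24.   -35.2]
slicker [320. 267.] [ 385.6 -301.8   64.    41.8   54.8]
slicker [155. 238.] [ 457.9 -371.5   60.6   41.5   54.5]
punch [541. 443.] [334.4  -5.4  84.4  50.8  54.8]
punch [235. 451.] [ 622.6 -220.2  479.5  140.7  -23.9]
punch [374. 297.] [ 373.8 -259.5   27.3   18.    56.9]
punch [266. 297.] [ 429.5 -298.8   27.4   17.4   52.6]
punch [585. 319.] [ 242.9 -119.4  109.6   92.2  -56.3]
punch [ 63. 320.] [ 592.7 -382.8  114.5   98.   -77.2]
move [-0.005 -0.006 -0.226] turn -0.003
```

View pics/w3.png

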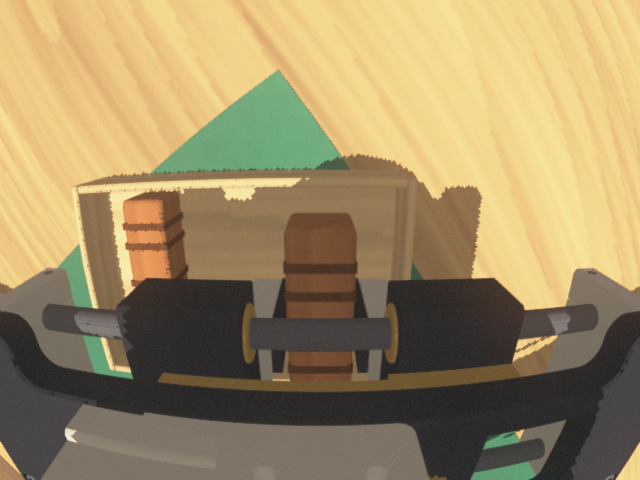

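apply_moves(steps=[{"translation": [-0.005,-0.006,-0.06],"rotation": [0,0,0]},{"translation": [-0.005,-0.006,-0.11],"rotation": [0,0,0]},{"translation": [-0.005,-0.006,-0.15],"rotation": [0,0,0]},{"translation": [-0.005,-0.006,-0.19],"rotation": [0,0,0]},{"translation": [-0.005,-0.006,-0.21],"rotation": [0,0,0]},{"translation": [-0.005,-0.006,-0.226],"rotation": [0,0,0]},{"translation": [-0.005,-0.006,-0.226],"rotation": [0,0,0]},{"translation": [-0.005,-0.006,-0.226],"rotation": [0,0,0]},{"translation": [-0.005,-0.006,-0.226],"rotation": [0,0,0]},{"translation": [-0.005,-0.006,-0.226],"rotation": [0,0,0]}])

```text
t: 12.02
eef_pos: [0.3831, -0.3046, 0.0119]
ee_rot: [-3.141, 0.0, -2.189]
force: [-0.2, -0.9, -0.5]
width: 0.0278
gripper_force: 25.0
```

apply_moves(steps=[{"translation": [0,0,0],"rotation": [0,0,0]},{"translation": [0,0,0],"rotation": [0,0,0]},{"translation": [0,0,0],"rotation": [0,0,0]},{"translation": [0,0,0],"rotation": [0,0,0]},{"translation": [0,0,0.08],"rotation": [0,0,0]},{"translation": [0,0,0.2],"rotation": [0,0,0]},{"translation": [0,0,0.35],"rotation": [0,0,0]},{"translation": [0,0,0.5],"rotation": [0,0,0]},{"translation": [0,0,0.56],"rotation": [0,0,0]},{"translation": [0,0,0.56],"rotation": [0,0,0]}], jaw=0.22)

```text
t: 12.85
eef_pos: [0.3851, -0.3055, 0.1559]
ee_rot: [-3.134, 0.002, -2.189]
force: [0.7, -0.4, -0.1]
width: 0.0339
gripper_force: 0.0
```

apply_moves(steps=[{"translation": [0.527,0.716,0],"rotation": [0,0,0.43]},{"translation": [0.527,0.716,0],"rotation": [0,0,0.43]},{"translation": [0.527,0.716,0],"rotation": [0,0,0.43]},{"translation": [0.527,0.716,0],"rotation": [0,0,0.43]},{"translation": [0.527,0.716,0],"rotation": [0,0,0.43]},{"translation": [0.527,0.716,0],"rotation": [0,0,0.43]},{"translation": [0.527,0.716,0],"rotation": [0,0,0.43]},{"translation": [0.527,0.716,0],"rotation": [0,0,0.43]},{"translation": [0.527,0.716,0],"rotation": [0,0,0.43]},{"translation": [0.527,0.716,0],"rotation": [0,0,0.43]}], jaw=-0.2)

```text
t: 13.68
eef_pos: [0.5136, -0.1262, 0.1511]
ee_rot: [3.141, -0.0, -1.965]
force: [0.4, -0.2, -0.3]
width: 0.0527
gripper_force: 0.0
```

apply_moves(steps=[{"translation": [0.527,0.716,0],"rotation": [0,0,0.43]},{"translation": [0.527,0.716,0],"rotation": [0,0,0.43]},{"translation": [0.527,0.716,0],"rotation": [0,0,0.43]},{"translation": [0.527,0.716,0],"rotation": [0,0,0.43]},{"translation": [0.527,0.716,0],"rotation": [0,0,0.43]},{"translation": [0.527,0.716,0],"rotation": [0,0,0.43]},{"translation": [0.527,0.716,0],"rotation": [0,0,0.43]},{"translation": [0.527,0.716,0],"rotation": [0,0,0.43]},{"translation": [0.527,0.716,0],"rotation": [0,0,0.43]},{"translation": [0.527,0.716,0],"rotation": [0,0,0.43]}])

```text
t: 14.52
eef_pos: [0.6456, 0.0521, 0.1515]
ee_rot: [3.141, -0.0, -1.74]
force: [0.1, -0.2, -0.1]
width: 0.0528
gripper_force: 0.0
```

```bash
python3 - <<'E'
from h import *
state();look();go(.6475,.054,.006,-99.5)
E
```

```text
t 14.52 pos [0.6456 0.0521 0.1515] rpy [180.   -0.  -99.7] w 0.0528 gf 0.0 F [ 0.1 -0.2 -0.1] q6 -0.55
slicker [318. 202.] [643.3  31.5  78.   27.2  80.3]
punch [542. 442.] [408.2 421.6 115.1  70.2  80.4]
punch [235. 451.] [899.2 325.9 667.5 195.5   1.7]
punch [229. 363.] [757.6 176.5  37.   22.1  82. ]
punch [411. 362.] [580.5 206.   37.   21.5  80.2]
punch [408. 297.] [577.  131.9  52.2  29.3 -74.9]
punch [586. 314.] [363.5 196.3 143.2 138.5 -57.4]
punch [207. 282.] [761.7  90.4  89.5  49.7 -30.6]
punch [419. 172.] [559.8  21.5 109.8  24.7  83.8]
punch [401.  35.] [555.1 -93.3  63.2  24.5 -81.6]
punch [268.  50.] [663.2 -96.9  83.8  23.3  76.9]
punch [137.  41.] [ 773.9 -137.7  117.3   73.3  -28.6]
punch [ 24. 205.] [963.7 -42.4 428.9 138.8  80.5]
move [ 0.007  0.007 -0.583] turn 0.007
```

apply_moves(steps=[{"translation": [0.006,0.006,-0.15],"rotation": [0,0,0]},{"translation": [0.006,0.006,-0.3],"rotation": [0,0,0]},{"translation": [0.006,0.006,-0.42],"rotation": [0,0,0]},{"translation": [0.006,0.006,-0.52],"rotation": [0,0,0]},{"translation": [0.006,0.006,-0.585],"rotation": [0,0,0]},{"translation": [0.006,0.006,-0.585],"rotation": [0,0,0]},{"translation": [0.006,0.006,-0.585],"rotation": [0,0,0]},{"translation": [0.006,0.006,-0.585],"rotation": [0,0,0]},{"translation": [0.006,0.006,-0.585],"rotation": [0,0,0]},{"translation": [0.006,0.006,-0.585],"rotation": [0,0,0]}])

```text
t: 15.4
eef_pos: [0.6484, 0.0551, 0.0066]
ee_rot: [-3.14, 0.001, -1.739]
force: [0.3, -0.3, -1.1]
width: 0.0526
gripper_force: 0.0
```

apply_moves(steps=[{"translation": [0,0,0],"rotation": [0,0,0]},{"translation": [0,0,0],"rotation": [0,0,0]},{"translation": [0,0,0],"rotation": [0,0,0]},{"translation": [0,0,0],"rotation": [0,0,0]},{"translation": [0,0,0],"rotation": [0,0,0]},{"translation": [0,0,0],"rotation": [0,0,0]},{"translation": [0,0,0.1],"rotation": [0,0,0]},{"translation": [0,0,0.25],"rotation": [0,0,0]},{"translation": [0,0,0.4],"rotation": [0,0,0]},{"translation": [0,0,0.5],"rotation": [0,0,0]}], jaw=1)

```text
t: 16.23
eef_pos: [0.6488, 0.0552, 0.1335]
ee_rot: [-3.139, 0.001, -1.738]
force: [1.5, 0.4, 0.3]
width: 0.0276
gripper_force: 25.0
```

apply_moves(steps=[{"translation": [-0.382,-0.685,0],"rotation": [0,0,-0.43]},{"translation": [-0.382,-0.685,0],"rotation": [0,0,-0.43]},{"translation": [-0.382,-0.685,0],"rotation": [0,0,-0.43]},{"translation": [-0.382,-0.685,0],"rotation": [0,0,-0.43]},{"translation": [-0.382,-0.685,0],"rotation": [0,0,-0.43]},{"translation": [-0.382,-0.685,0],"rotation": [0,0,-0.43]},{"translation": [-0.382,-0.685,0],"rotation": [0,0,-0.43]},{"translation": [-0.382,-0.685,0],"rotation": [0,0,-0.43]},{"translation": [-0.382,-0.685,0],"rotation": [0,0,-0.43]},{"translation": [-0.382,-0.685,0],"rotation": [0,0,-0.43]}])

```text
t: 17.07
eef_pos: [0.5528, -0.1154, 0.1299]
ee_rot: [3.141, -0.0, -1.963]
force: [0.6, -0.7, -1.1]
width: 0.0278
gripper_force: 25.0
```

apply_moves(steps=[{"translation": [-0.382,-0.685,0],"rotation": [0,0,-0.43]},{"translation": [-0.382,-0.685,0],"rotation": [0,0,-0.43]},{"translation": [-0.382,-0.685,0],"rotation": [0,0,-0.43]},{"translation": [-0.382,-0.685,0],"rotation": [0,0,-0.43]},{"translation": [-0.382,-0.685,0],"rotation": [0,0,-0.43]},{"translation": [-0.382,-0.685,-0.1],"rotation": [0,0,-0.43]},{"translation": [-0.382,-0.685,-0.2],"rotation": [0,0,-0.43]},{"translation": [-0.382,-0.685,-0.2],"rotation": [0,0,-0.43]},{"translation": [-0.382,-0.685,-0.2],"rotation": [0,0,-0.43]},{"translation": [-0.382,-0.685,-0.2],"rotation": [0,0,-0.43]}])

```text
t: 17.9
eef_pos: [0.4578, -0.2872, 0.0809]
ee_rot: [-3.141, -0.0, -2.188]
force: [0.4, -0.5, -0.3]
width: 0.0284
gripper_force: 25.0
```

```bash
python3 - <<'E'
from h import *
state();m,im=look('w4.png');go(*TRAY((0,.038)),.0125,-125.4)
E
```

```text
t 17.90 pos [ 0.4578 -0.2872  0.0809] rpy [-180.    -0.  -125.3] w 0.0284 gf 25.0 F [ 0.4 -0.5 -0.3] q6 -0.42
slicker [320. 241.] [ 451.6 -295.1   98.5   44.6   54.8]
slicker [232. 165.] [ 467.3 -362.    80.9   34.    53.9]
slicker [407. 164.] [ 383.9 -304.8   81.    33.8   54.2]
punch [541. 443.] [406.9  30.3  89.   54.   54.7]
punch [235. 451.] [ 710.6 -197.   505.8  148.5  -24. ]
punch [374. 297.] [ 447.9 -238.2   29.4   18.8   58.5]
punch [265. 297.] [ 507.1 -280.    29.4   18.2   50.9]
punch [586. 320.] [308.7 -88.  111.5  97.7 -56.3]
punch [ 57. 307.] [ 674.5 -378.7  142.1  117.   -77.2]
move [-0.009 -0.007 -0.275] turn -0.002
```

View pics/w4.png

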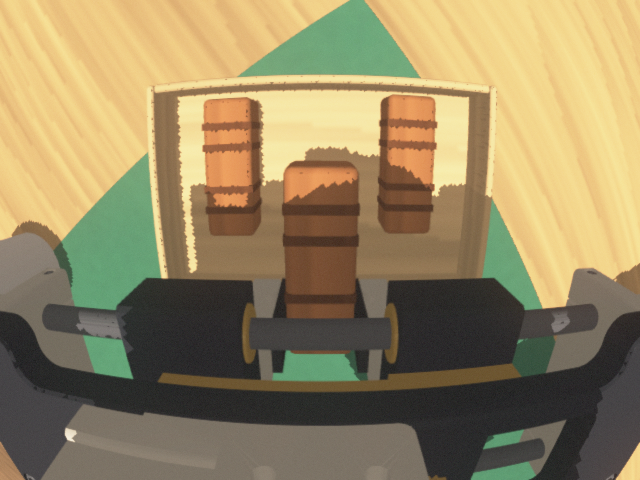

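apply_moves(steps=[{"translation": [-0.009,-0.007,-0.06],"rotation": [0,0,0]},{"translation": [-0.009,-0.007,-0.12],"rotation": [0,0,0]},{"translation": [-0.009,-0.007,-0.18],"rotation": [0,0,0]},{"translation": [-0.009,-0.007,-0.22],"rotation": [0,0,0]},{"translation": [-0.009,-0.007,-0.25],"rotation": [0,0,0]},{"translation": [-0.009,-0.007,-0.275],"rotation": [0,0,0]},{"translation": [-0.009,-0.007,-0.275],"rotation": [0,0,0]},{"translation": [-0.009,-0.007,-0.275],"rotation": [0,0,0]},{"translation": [-0.009,-0.007,-0.275],"rotation": [0,0,0]},{"translation": [-0.009,-0.007,-0.275],"rotation": [0,0,0]}])

```text
t: 18.78
eef_pos: [0.455, -0.2894, 0.012]
ee_rot: [-3.14, 0.0, -2.189]
force: [-0.0, 0.7, -0.5]
width: 0.0277
gripper_force: 25.0
```

apply_moves(steps=[{"translation": [0,0,0],"rotation": [0,0,0]},{"translation": [0,0,0],"rotation": [0,0,0]},{"translation": [0,0,0],"rotation": [0,0,0]},{"translation": [0,0,0],"rotation": [0,0,0]},{"translation": [0,0,0.08],"rotation": [0,0,0]},{"translation": [0,0,0.2],"rotation": [0,0,0]},{"translation": [0,0,0.35],"rotation": [0,0,0]},{"translation": [0,0,0.5],"rotation": [0,0,0]},{"translation": [0,0,0.56],"rotation": [0,0,0]},{"translation": [0,0,0.56],"rotation": [0,0,0]}], jaw=0.22)

```text
t: 19.62
eef_pos: [0.457, -0.2901, 0.1562]
ee_rot: [-3.134, 0.002, -2.189]
force: [-0.2, -0.5, -0.5]
width: 0.034
gripper_force: 0.0
```

apply_moves(steps=[{"translation": [0.208,0.344,0],"rotation": [0,0,0.74]},{"translation": [0.208,0.344,0],"rotation": [0,0,0.74]},{"translation": [0.208,0.344,0],"rotation": [0,0,0.74]},{"translation": [0.208,0.344,0],"rotation": [0,0,0.74]},{"translation": [0.208,0.344,0],"rotation": [0,0,0.74]},{"translation": [0.416,0.688,0],"rotation": [0,0,1]},{"translation": [0.416,0.688,0],"rotation": [0,0,1]},{"translation": [0.416,0.688,0],"rotation": [0,0,1]},{"translation": [0.416,0.688,0],"rotation": [0,0,1]},{"translation": [0.416,0.688,0],"rotation": [0,0,1]}], jaw=0.1)

```text
t: 20.45
eef_pos: [0.5581, -0.1172, 0.1507]
ee_rot: [3.14, -0.0, -1.667]
force: [-0.1, 0.3, 1.0]
width: 0.0399
gripper_force: 0.0
```

apply_moves(steps=[{"translation": [0,0,0],"rotation": [0,0,0.24]},{"translation": [0,0,0],"rotation": [0,0,0.48]},{"translation": [0,0,0],"rotation": [0,0,0.48]},{"translation": [0,0,0],"rotation": [0,0,0.48]},{"translation": [0,0,0],"rotation": [0,0,0.48]},{"translation": [0,0,0],"rotation": [0,0,0.48]},{"translation": [0,0,0],"rotation": [0,0,0.48]},{"translation": [0,0,0],"rotation": [0,0,0.48]},{"translation": [0,0,0],"rotation": [0,0,0.48]},{"translation": [0,0,0],"rotation": [0,0,0.48]}])

```text
t: 21.28
eef_pos: [0.5585, -0.1172, 0.1513]
ee_rot: [3.142, -0.0, -1.415]
force: [-0.3, -0.7, -0.1]
width: 0.0392
gripper_force: 0.0
```

```bash
python3 - <<'E'
from h import *
state();look('w5.png');go(.56,-.117,.004,-80)
E
```

```text
t 21.28 pos [ 0.5585 -0.1172  0.1513] rpy [180.   -0.  -81.1] w 0.0392 gf 0.0 F [-0.3 -0.7 -0.1] q6 0.02
slicker [551.  55.] [ 386.9 -302.7   95.1   35.3   53.5]
slicker [498.  28.] [ 440.7 -309.5   83.7   30.6   54.4]
punch [542. 442.] [215.8 156.5 115.   70.1 -80.9]
punch [235. 451.] [711.2 223.1 667.1 195.3  20.4]
punch [297. 365.] [557.9  26.2  41.9  15.7  82.1]
punch [392. 363.] [467.1  11.2  36.9  16.9 -80.8]
punch [248. 364.] [605.3  33.3  36.9  17.5 -80.9]
punch [390. 296.] [484.4 -61.4  46.7  26.2 -61.2]
punch [249. 297.] [611.8 -40.8  46.2  26.8  79.2]
punch [582. 320.] [245.6 -61.8 152.6 131.8  51.3]
punch [ 62. 324.] [851.7  41.  166.7 128.    8.5]
punch [321. 222.] [ 556.9 -117.9  110.3   22.5  -81.6]
punch [205. 212.] [ 656.5 -110.7  111.8   23.9   73.6]
punch [ 87. 190.] [ 783.4 -118.8  127.1   77.8   26.6]
move [ 0.006  0.001 -0.589] turn 0.035
```

apply_moves(steps=[{"translation": [-0.004,-0.003,-0.15],"rotation": [0,0,0]},{"translation": [-0.004,-0.003,-0.3],"rotation": [0,0,0]},{"translation": [-0.004,-0.003,-0.42],"rotation": [0,0,0]},{"translation": [-0.004,-0.003,-0.52],"rotation": [0,0,0]},{"translation": [-0.004,-0.003,-0.59],"rotation": [0,0,0]},{"translation": [-0.004,-0.003,-0.59],"rotation": [0,0,0]},{"translation": [-0.004,-0.003,-0.59],"rotation": [0,0,0]},{"translation": [-0.004,-0.003,-0.59],"rotation": [0,0,0]},{"translation": [-0.004,-0.003,-0.59],"rotation": [0,0,0]},{"translation": [-0.004,-0.003,-0.59],"rotation": [0,0,0]}])

```text
t: 22.17
eef_pos: [0.5577, -0.1179, 0.0042]
ee_rot: [-3.141, 0.0, -1.414]
force: [1.3, 0.3, 0.6]
width: 0.0396
gripper_force: 0.0
```

apply_moves(steps=[{"translation": [0,0,0],"rotation": [0,0,0]},{"translation": [0,0,0],"rotation": [0,0,0]},{"translation": [0,0,0],"rotation": [0,0,0]},{"translation": [0,0,0],"rotation": [0,0,0]},{"translation": [0,0,0],"rotation": [0,0,0]},{"translation": [0,0,0],"rotation": [0,0,0]},{"translation": [0,0,0.1],"rotation": [0,0,0]},{"translation": [0,0,0.25],"rotation": [0,0,0]},{"translation": [0,0,0.4],"rotation": [0,0,0]},{"translation": [0,0,0.5],"rotation": [0,0,0]}], jaw=1, newtons=40)

```text
t: 23.0
eef_pos: [0.5583, -0.1181, 0.132]
ee_rot: [-3.139, -0.001, -1.414]
force: [1.0, 0.1, -0.8]
width: 0.0135
gripper_force: 40.0
```

```bash
python3 - <<'E'
from h import *
state();go(*CASE((.008,.055)),.11,-153)
E
```

```text
t 23.00 pos [ 0.5583 -0.1181  0.132 ] rpy [-179.9   -0.   -81. ] w 0.0135 gf 40.0 F [ 1.   0.1 -0.8] q6 0.02
move [-0.656  1.787 -0.088] turn -2.4
```

apply_moves(steps=[{"translation": [-0.63,0.87,0],"rotation": [0,0,-1]},{"translation": [-0.63,0.87,0],"rotation": [0,0,-1]},{"translation": [-0.63,0.87,0],"rotation": [0,0,-1]},{"translation": [-0.63,0.87,0],"rotation": [0,0,-1]},{"translation": [-0.63,0.87,0],"rotation": [0,0,-1]},{"translation": [-0.63,0.87,0],"rotation": [0,0,-1]},{"translation": [-0.63,0.87,0],"rotation": [0,0,-1]},{"translation": [-0.63,0.87,0],"rotation": [0,0,-1]},{"translation": [-0.63,0.87,0],"rotation": [0,0,-1]},{"translation": [-0.63,0.87,0],"rotation": [0,0,-1]}])

```text
t: 23.83
eef_pos: [0.3999, 0.0999, 0.1289]
ee_rot: [-3.141, 0.0, -1.936]
force: [0.3, -0.4, -1.6]
width: 0.0133
gripper_force: 40.0
```

apply_moves(steps=[{"translation": [-0.013,0.4,0],"rotation": [0,0,-1]},{"translation": [-0.013,0.4,0],"rotation": [0,0,-1]},{"translation": [-0.013,0.4,0],"rotation": [0,0,-1]},{"translation": [-0.013,0.4,0],"rotation": [0,0,-1]},{"translation": [-0.013,0.4,0],"rotation": [0,0,-1]},{"translation": [-0.013,0.4,0],"rotation": [0,0,-1]},{"translation": [-0.013,0.4,0],"rotation": [0,0,-1]},{"translation": [-0.013,0.4,0],"rotation": [0,0,-1]},{"translation": [-0.013,0.4,0],"rotation": [0,0,-1]},{"translation": [-0.013,0.4,0],"rotation": [0,0,-1]}])

```text
t: 24.67
eef_pos: [0.397, 0.199, 0.1288]
ee_rot: [-3.142, 0.0, -2.462]
force: [-0.8, -0.8, -2.0]
width: 0.0133
gripper_force: 40.0
```

apply_moves(steps=[{"translation": [-0.013,0.517,0],"rotation": [0,0,-0.4]},{"translation": [-0.013,0.517,0],"rotation": [0,0,-0.4]},{"translation": [-0.013,0.517,0],"rotation": [0,0,-0.4]},{"translation": [-0.013,0.517,0],"rotation": [0,0,-0.4]},{"translation": [-0.013,0.517,0],"rotation": [0,0,-0.4]},{"translation": [-0.013,0.517,-0.1],"rotation": [0,0,-0.4]},{"translation": [-0.013,0.517,-0.2],"rotation": [0,0,-0.4]},{"translation": [-0.013,0.517,-0.2],"rotation": [0,0,-0.4]},{"translation": [-0.013,0.517,-0.2],"rotation": [0,0,-0.4]},{"translation": [-0.013,0.517,-0.2],"rotation": [0,0,-0.4]}])

```text
t: 25.5
eef_pos: [0.394, 0.3288, 0.0799]
ee_rot: [3.142, 0.001, -2.671]
force: [-0.4, 0.3, -0.6]
width: 0.0133
gripper_force: 40.0
```

```bash
python3 - <<'E'
from h import *
state();go(*CASE((.008,.055)),.012,-153)
im=grab_frame('wrist');cv2.imwrite('pics/w6.png',im)
E
```

```text
t 25.50 pos [0.394  0.3288 0.0799] rpy [ 180.    0. -153.] w 0.0133 gf 40.0 F [-0.4  0.3 -0.6] q6 -2.18
move [ 0.001 -0.001 -0.272] turn 0.001
```

View pics/w6.png

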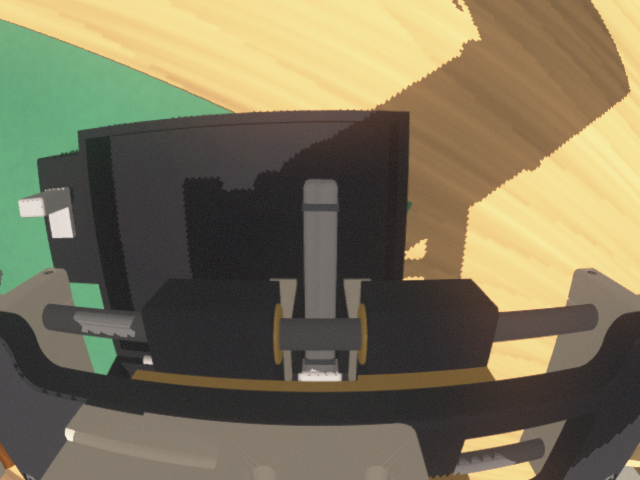

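```bash
python3 - <<'E'
from h import *
P=onz('wrist',[[80,131],[409,113]],.036)[:,:2];print(P.round(4),np.linalg.norm(P[0]-P[1]),np.degrees(np.arctan2(*(P[1]-P[0])[::-1]))-90)
print(CASE((-.08,-.1)),CASE((-.08,.1)))
print(onz('wrist',[[33,207]],.062), CASE((-.04,-.126)),onz('top',[[211.5,303]],.062))
E
```

```text
[[0.3864 0.1577]
 [0.2947 0.3334]] 0.19824637541185638 27.559846148431717
[0.38611853 0.15058011] [0.29532043 0.32878141]
[[0.43539495 0.15444702 0.062     ]] [0.43356254 0.14557356] [[0.45793473 0.15172903 0.062     ]]
```

apply_moves(steps=[{"translation": [0.001,0.012,-0.08],"rotation": [0,0,0]},{"translation": [0.001,0.012,-0.14],"rotation": [0,0,0]},{"translation": [0.001,0.012,-0.19],"rotation": [0,0,0]},{"translation": [0.001,0.012,-0.23],"rotation": [0,0,0]},{"translation": [0.001,0.012,-0.26],"rotation": [0,0,0]},{"translation": [0.001,0.012,-0.272],"rotation": [0,0,0]},{"translation": [0.001,0.012,-0.272],"rotation": [0,0,0]},{"translation": [0.001,0.012,-0.272],"rotation": [0,0,0]},{"translation": [0.001,0.012,-0.272],"rotation": [0,0,0]},{"translation": [0.001,0.012,-0.272],"rotation": [0,0,0]}])

```text
t: 26.38
eef_pos: [0.394, 0.3322, 0.0114]
ee_rot: [3.141, 0.001, -2.671]
force: [0.0, 1.0, -1.8]
width: 0.0135
gripper_force: 40.0
```

apply_moves(steps=[{"translation": [0,0,0],"rotation": [0,0,0]},{"translation": [0,0,0],"rotation": [0,0,0]},{"translation": [0,0,0],"rotation": [0,0,0]},{"translation": [0,0,0],"rotation": [0,0,0]},{"translation": [0,0,0.08],"rotation": [0,0,0]},{"translation": [0,0,0.2],"rotation": [0,0,0]},{"translation": [0,0,0.35],"rotation": [0,0,0]},{"translation": [0,0,0.5],"rotation": [0,0,0]},{"translation": [0,0,0.52],"rotation": [0,0,0]},{"translation": [0,0,0.52],"rotation": [0,0,0]}], jaw=0.43)

```text
t: 27.22
eef_pos: [0.3949, 0.3335, 0.1443]
ee_rot: [3.138, 0.006, -2.671]
force: [-0.1, 0.3, -0.6]
width: 0.0249
gripper_force: 0.0
```

```bash
sed -i 's/(.412,.276)/(.412,.279)/' h.py; python3 - <<'E'
from h import *
s=state();look();
im=grab_frame('top')
for k in('slicker','punch'):
    for o in objs('top',im,k,150):
        if o[0][1]>80:print(k,*o)
go(.560,.0217,.15,-95.2)
E
```

```text
t 27.22 pos [0.3949 0.3335 0.1443] rpy [ 179.8    0.3 -153. ] w 0.0249 gf 0.0 F [-0.1  0.3 -0.6] q6 -2.18
slicker [633. 179.] [217.1 576.4 148.7  50.7  38.6]
punch [491. 462.] [572.8 685.9  70.3  33.3 -63.4]
punch [540. 447.] [552.9 743.4 131.2  67.9  27.6]
punch [235. 451.] [757.  295.3 653.5 192.8 -51.8]
punch [370. 296.] [433.6 401.   37.9  22.9  26.4]
punch [269. 296.] [471.7 326.2  37.9  22.5  27.7]
punch [576. 320.] [348.6 641.3 149.3 137.9 -21.6]
punch [ 66. 321.] [614.5 122.6 156.8 137.2  74.5]
punch [ 16. 243.] [557.8  54.5  62.7  32.6  87.3]
punch [ 94. 191.] [459.9 135.6  49.1  38.2 -62. ]
punch [318. 224.] [394.8 333.7 112.6  22.8  26.2]
punch [281. 119.] [337.1 267.2 119.   17.7 -63.5]
slicker [446. 338.] [ 384.9 -303.7   83.    28.7   54.5]
slicker [446. 308.] [ 442.5 -307.5   80.1   30.3   53.1]
slicker [473. 294.] [ 468.8 -361.8   81.6   31.4   54.8]
punch [ 82. 329.] [404.3 421.  106.9  33.1  28.5]
punch [210. 310.] [446.8 162.   35.7  23.4  11. ]
punch [279. 253.] [560.4  21.8 109.8  21.6  84.4]
punch [343. 203.] [ 658.2 -109.6  110.2   22.1   71.5]
punch [501. 186.] [ 692.1 -439.3   85.5   82.8  -46.8]
punch [351. 151.] [ 769.6 -126.3   81.4   65.6  -19.5]
punch [240. 137.] [803.3 103.4  58.8  56.7  -0. ]
move [ 0.666 -1.24   0.036] turn 1.928
```

apply_moves(steps=[{"translation": [0.02,-0.3,0],"rotation": [0,0,0]},{"translation": [0.02,-0.6,0],"rotation": [0,0,0.2]},{"translation": [0.02,-0.932,0],"rotation": [0,0,0.96]},{"translation": [0.02,-0.932,0],"rotation": [0,0,0.96]},{"translation": [0.02,-0.932,0],"rotation": [0,0,0.96]},{"translation": [0.02,-0.932,0],"rotation": [0,0,0.96]},{"translation": [0.02,-0.932,0],"rotation": [0,0,0.96]},{"translation": [0.02,-0.932,0],"rotation": [0,0,0.96]},{"translation": [0.02,-0.932,0],"rotation": [0,0,0.96]},{"translation": [0.02,-0.932,0],"rotation": [0,0,0.96]}], jaw=0.1)

```text
t: 28.15
eef_pos: [0.3987, 0.0993, 0.1403]
ee_rot: [3.141, -0.001, -2.168]
force: [0.6, 0.1, -0.3]
width: 0.0398
gripper_force: 0.0
```

apply_moves(steps=[{"translation": [0.64,-0.315,0.02],"rotation": [0,0,0.96]},{"translation": [0.64,-0.315,0.02],"rotation": [0,0,0.96]},{"translation": [0.64,-0.315,0.02],"rotation": [0,0,0.96]},{"translation": [0.64,-0.315,0.02],"rotation": [0,0,0.96]},{"translation": [0.64,-0.315,0.02],"rotation": [0,0,0.96]},{"translation": [0.64,-0.315,0.02],"rotation": [0,0,0.96]},{"translation": [0.64,-0.315,0.02],"rotation": [0,0,0.96]},{"translation": [0.64,-0.315,0.02],"rotation": [0,0,0.96]},{"translation": [0.64,-0.315,0.02],"rotation": [0,0,0.96]},{"translation": [0.64,-0.315,0.02],"rotation": [0,0,0.96]}])

```text
t: 28.98
eef_pos: [0.5581, 0.0209, 0.146]
ee_rot: [-3.142, 0.0, -1.664]
force: [0.7, 0.3, 0.5]
width: 0.0395
gripper_force: 0.0
```

```bash
python3 - <<'E'
from h import *
s=state();look();go(.560,.0217,.004,-95.5)
E
```

```text
t 28.98 pos [0.5581 0.0209 0.146 ] rpy [-180.     0.   -95.4] w 0.0395 gf 0.0 F [0.7 0.3 0.5] q6 -0.48
punch [535. 442.] [312.8 361.9 113.1  98.2  84.7]
punch [235. 451.] [785.9 306.3 655.2 191.8   6.1]
punch [248. 363.] [639.4 151.1  35.1  17.3  87.3]
punch [392. 363.] [502.  163.4  36.2  16.6  84.6]
punch [390. 296.] [501.1  90.6  46.   25.8 -75. ]
punch [249. 297.] [627.2  79.3  45.3  26.3  64.9]
punch [ 54. 318.] [875.5  98.7 164.7 126.1  -6.2]
punch [582. 320.] [270.2 166.4 153.5 126.3 -27. ]
punch [322. 225.] [558.2  21.  110.5  22.2  84.3]
punch [65. 90.] [ 783.5 -135.6  135.    78.3  -12.6]
punch [183.  85.] [ 656.8 -109.5  109.6   25.9   74.8]
move [ 0.007  0.003 -0.568] turn -0.004
```

apply_moves(steps=[{"translation": [0.004,0.002,-0.15],"rotation": [0,0,0]},{"translation": [0.004,0.002,-0.3],"rotation": [0,0,0]},{"translation": [0.004,0.002,-0.42],"rotation": [0,0,0]},{"translation": [0.004,0.002,-0.52],"rotation": [0,0,0]},{"translation": [0.004,0.002,-0.568],"rotation": [0,0,0]},{"translation": [0.004,0.002,-0.568],"rotation": [0,0,0]},{"translation": [0.004,0.002,-0.568],"rotation": [0,0,0]},{"translation": [0.004,0.002,-0.568],"rotation": [0,0,0]},{"translation": [0.004,0.002,-0.568],"rotation": [0,0,0]},{"translation": [0.004,0.002,-0.568],"rotation": [0,0,0]}])

```text
t: 29.87
eef_pos: [0.5602, 0.0209, 0.0047]
ee_rot: [-3.14, 0.001, -1.665]
force: [-1.9, 0.3, 0.3]
width: 0.0398
gripper_force: 0.0
```

apply_moves(steps=[{"translation": [0,0,0],"rotation": [0,0,0]},{"translation": [0,0,0],"rotation": [0,0,0]},{"translation": [0,0,0],"rotation": [0,0,0]},{"translation": [0,0,0],"rotation": [0,0,0]},{"translation": [0,0,0],"rotation": [0,0,0]},{"translation": [0,0,0],"rotation": [0,0,0]},{"translation": [0,0,0.1],"rotation": [0,0,0]},{"translation": [0,0,0.25],"rotation": [0,0,0]},{"translation": [0,0,0.4],"rotation": [0,0,0]},{"translation": [0,0,0.5],"rotation": [0,0,0]}], jaw=1)

```text
t: 30.7
eef_pos: [0.5607, 0.0207, 0.1319]
ee_rot: [-3.139, 0.001, -1.665]
force: [1.3, 0.8, -1.3]
width: 0.0136
gripper_force: 39.9
```

apply_moves(steps=[{"translation": [-0.64,0.395,0],"rotation": [0,0,-0.96]},{"translation": [-0.64,0.395,0],"rotation": [0,0,-0.96]},{"translation": [-0.64,0.395,0],"rotation": [0,0,-0.96]},{"translation": [-0.64,0.395,0],"rotation": [0,0,-0.96]},{"translation": [-0.64,0.395,0],"rotation": [0,0,-0.96]},{"translation": [-0.64,0.395,0],"rotation": [0,0,-0.96]},{"translation": [-0.64,0.395,0],"rotation": [0,0,-0.96]},{"translation": [-0.64,0.395,0],"rotation": [0,0,-0.96]},{"translation": [-0.64,0.395,0],"rotation": [0,0,-0.96]},{"translation": [-0.64,0.395,0],"rotation": [0,0,-0.96]}])

```text
t: 31.53
eef_pos: [0.4003, 0.1188, 0.1286]
ee_rot: [3.142, -0.0, -2.17]
force: [0.3, -0.4, -1.9]
width: 0.0136
gripper_force: 39.9
```

apply_moves(steps=[{"translation": [0.05,0.2,0],"rotation": [0,0,-0.5]},{"translation": [0.1,0.3,0],"rotation": [0,0,-0.96]},{"translation": [0.176,0.454,0],"rotation": [0,0,-0.96]},{"translation": [0.176,0.454,0],"rotation": [0,0,-0.96]},{"translation": [0.176,0.454,0],"rotation": [0,0,-0.96]},{"translation": [0.176,0.454,0],"rotation": [0,0,-0.96]},{"translation": [0.176,0.454,-0.1],"rotation": [0,0,-0.96]},{"translation": [0.176,0.454,-0.2],"rotation": [0,0,-0.96]},{"translation": [0.176,0.454,-0.2],"rotation": [0,0,-0.96]},{"translation": [0.176,0.454,-0.2],"rotation": [0,0,-0.96]}])

```text
t: 32.37
eef_pos: [0.4431, 0.2309, 0.0783]
ee_rot: [-3.14, -0.003, -2.67]
force: [1.1, 0.4, -1.6]
width: 0.0138
gripper_force: 39.9
```

```bash
python3 - <<'E'
from h import *
s=state();look('w7.png');go(*CASE((.008,-.055)),.0115,-153)
E
```

```text
t 32.37 pos [0.4431 0.2309 0.0783] rpy [-179.9   -0.2 -153. ] w 0.0138 gf 39.9 F [ 1.1  0.4 -1.6] q6 -1.97
punch [484. 465.] [567.  484.1  71.7  23.9 -62.9]
punch [542. 443.] [542.1 530.6  87.7  53.3  27. ]
punch [226. 452.] [724.5 172.2 554.5 153.  -50.3]
punch [320. 369.] [521.  270.8  53.   28.4 -62.8]
punch [354. 294.] [461.1 267.1  29.   16.4  26.8]
punch [285. 294.] [482.6 224.3  28.2  17.1  27.6]
punch [588. 320.] [393.7 479.2 106.3  97.2 -71.1]
punch [ 71. 320.] [593.7  63.8 129.4 114.8  75.2]
punch [320. 265.] [452.2 236.2  72.9  20.2  26.4]
punch [321. 194.] [409.2 214.5  19.6  14.8 -62.9]
punch [198. 209.] [455.1 146.   38.8  38.1 -64.6]
punch [489. 233.] [384.3 328.   90.   20.   28.1]
move [ 0.001  0.007 -0.272] turn -0.001
```

View pics/w7.png

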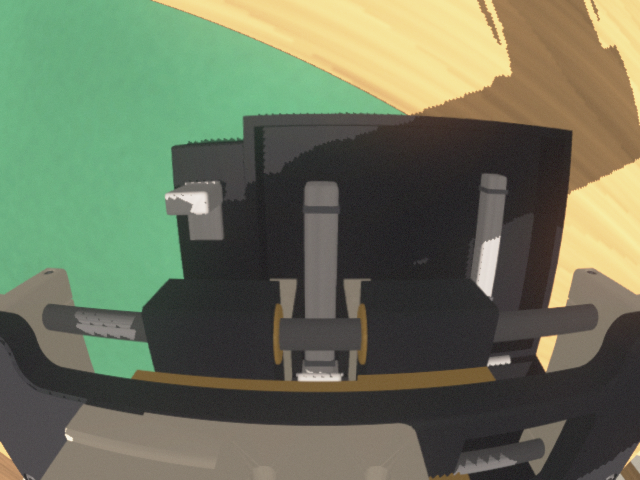

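```bash
python3 - <<'E'
from h import *
P=onz('wrist',[[245,117],[571,131]],.036)[:,:2];print(P.round(4),np.linalg.norm(P[0]-P[1]),np.degrees(np.arctan2(*(P[1]-P[0])[::-1]))-90)
print(CASE((-.08,-.1)),CASE((-.08,.1)))
print(onz('wrist',[[187,202]],.062), CASE((-.04,-.126)))
E
```

```text
[[0.3874 0.1576]
 [0.2949 0.334 ]] 0.19919807701118908 27.67087518235732
[0.38611853 0.15358011] [0.29532043 0.33178141]
[[0.4366032  0.15324556 0.062     ]] [0.43356254 0.14857356]
```

apply_moves(steps=[{"translation": [0.005,0.022,-0.08],"rotation": [0,0,0.013]},{"translation": [0.005,0.022,-0.14],"rotation": [0,0,0.013]},{"translation": [0.005,0.022,-0.19],"rotation": [0,0,0.013]},{"translation": [0.005,0.022,-0.23],"rotation": [0,0,0.013]},{"translation": [0.005,0.022,-0.255],"rotation": [0,0,0.013]},{"translation": [0.005,0.022,-0.268],"rotation": [0,0,0.013]},{"translation": [0.005,0.022,-0.268],"rotation": [0,0,0.013]},{"translation": [0.005,0.022,-0.268],"rotation": [0,0,0.013]},{"translation": [0.005,0.022,-0.268],"rotation": [0,0,0.013]},{"translation": [0.005,0.022,-0.268],"rotation": [0,0,0.013]}])

```text
t: 33.25
eef_pos: [0.4453, 0.2386, 0.0124]
ee_rot: [3.141, 0.001, -2.664]
force: [-0.0, -0.1, -1.8]
width: 0.0135
gripper_force: 39.9
```

apply_moves(steps=[{"translation": [0,0,0],"rotation": [0,0,0]},{"translation": [0,0,0],"rotation": [0,0,0]},{"translation": [0,0,0],"rotation": [0,0,0]},{"translation": [0,0,0],"rotation": [0,0,0]},{"translation": [0,0,0.08],"rotation": [0,0,0]},{"translation": [0,0,0.2],"rotation": [0,0,0]},{"translation": [0,0,0.35],"rotation": [0,0,0]},{"translation": [0,0,0.5],"rotation": [0,0,0]},{"translation": [0,0,0.55],"rotation": [0,0,0]},{"translation": [0,0,0.55],"rotation": [0,0,0]}], jaw=0.43)

```text
t: 34.08
eef_pos: [0.4468, 0.24, 0.1537]
ee_rot: [3.139, 0.007, -2.663]
force: [-0.2, 0.6, 0.0]
width: 0.0253
gripper_force: 0.0
```

```bash
sed -i 's/(.412,.279),27.0/(.412,.282),27.4/' h.py; python3 - <<'E'
from h import *
s=state()
im=grab_frame('top')
for k in('slicker','punch'):
    for o in objs('top',im,k,150):
        if o[0][1]>80:print(k,*o)
go(.660,-.110,.15,-105.5)
E
```

```text
t 34.08 pos [0.4468 0.24   0.1537] rpy [ 179.9    0.4 -152.6] w 0.0253 gf 0.0 F [-0.2  0.6  0. ] q6 -1.97
slicker [447. 338.] [ 383.7 -305.8   85.4   28.    55.2]
slicker [446. 308.] [ 442.7 -308.    79.4   29.3   53.2]
slicker [473. 294.] [ 468.7 -363.2   79.6   31.3   54.1]
punch [145. 293.] [480.  295.6 110.8  33.4  34.9]
punch [343. 203.] [ 660.9 -110.5  109.7   22.    74.9]
punch [498. 189.] [ 690.9 -435.    95.    83.6  -69.1]
punch [351. 151.] [ 769.8 -127.9   80.1   67.1   -1.2]
punch [240. 137.] [803.4 103.4  58.9  56.7  -0. ]
move [ 0.857 -1.397 -0.006] turn 1.571
```

apply_moves(steps=[{"translation": [-0.067,-0.2,0],"rotation": [0,0,0]},{"translation": [-0.067,-0.4,0],"rotation": [0,0,0.2]},{"translation": [-0.067,-0.76,0],"rotation": [0,0,0.8]},{"translation": [-0.067,-0.76,0],"rotation": [0,0,0.8]},{"translation": [-0.067,-0.76,0],"rotation": [0,0,0.8]},{"translation": [-0.067,-0.76,0],"rotation": [0,0,0.8]},{"translation": [-0.067,-0.76,0],"rotation": [0,0,0.8]},{"translation": [-0.067,-0.76,0],"rotation": [0,0,0.8]},{"translation": [-0.067,-0.76,0],"rotation": [0,0,0.8]},{"translation": [-0.067,-0.76,0],"rotation": [0,0,0.8]}], jaw=0.32)

```text
t: 34.97
eef_pos: [0.4283, 0.0491, 0.149]
ee_rot: [3.141, -0.001, -2.245]
force: [-0.2, 0.4, -0.3]
width: 0.03
gripper_force: 0.0
```

apply_moves(steps=[{"translation": [0.92,-0.64,0],"rotation": [0,0,0.77]},{"translation": [0.92,-0.64,0],"rotation": [0,0,0.77]},{"translation": [0.92,-0.64,0],"rotation": [0,0,0.77]},{"translation": [0.92,-0.64,0],"rotation": [0,0,0.77]},{"translation": [0.92,-0.64,0],"rotation": [0,0,0.77]},{"translation": [0.92,-0.64,0],"rotation": [0,0,0.77]},{"translation": [0.92,-0.64,0],"rotation": [0,0,0.77]},{"translation": [0.92,-0.64,0],"rotation": [0,0,0.77]},{"translation": [0.92,-0.64,0],"rotation": [0,0,0.77]},{"translation": [0.92,-0.64,0],"rotation": [0,0,0.77]}])

```text
t: 35.8
eef_pos: [0.6581, -0.1111, 0.1479]
ee_rot: [3.14, -0.001, -1.842]
force: [0.1, 0.0, -0.2]
width: 0.0297
gripper_force: 0.0
```

```bash
python3 - <<'E'
from h import *
s=state();look();go(.660,-.110,.006,-105.3)
E
```

```text
t 35.80 pos [ 0.6581 -0.1111  0.1479] rpy [ 179.9   -0.  -105.6] w 0.0297 gf 0.0 F [ 0.1  0.  -0.2] q6 -0.40
punch [542. 443.] [461.7 276.6 116.   70.1  74.4]
punch [235. 451.] [932.7 131.1 656.9 192.6  -4.3]
punch [263. 297.] [722.6 -59.9  38.   25.8  73.6]
punch [377. 296.] [627.7 -34.1  39.6  24.9  76.9]
punch [583. 319.] [398.5  65.1 151.8 133.9  26.6]
punch [192. 246.] [ 773.3 -127.5   99.    70.1  -15.8]
punch [320. 225.] [ 658.3 -111.1  110.1   22.3   74.5]
punch [ 44. 261.] [ 980.4 -155.4  298.8  184.6  -71.9]
move [ 0.009  0.003 -0.57 ] turn 0.007
```

apply_moves(steps=[{"translation": [0.004,0,-0.1],"rotation": [-0.043,-0.161,0]},{"translation": [0.004,0,-0.25],"rotation": [-0.043,-0.161,0]},{"translation": [0.004,0,-0.38],"rotation": [-0.043,-0.161,0]},{"translation": [0.004,0,-0.48],"rotation": [-0.043,-0.161,0]},{"translation": [0.004,0,-0.54],"rotation": [-0.043,-0.161,0]},{"translation": [0.004,0,-0.568],"rotation": [-0.043,-0.161,0]},{"translation": [0.004,0,-0.568],"rotation": [-0.043,-0.161,0]},{"translation": [0.004,0,-0.568],"rotation": [-0.043,-0.161,0]},{"translation": [0.004,0,-0.568],"rotation": [-0.043,-0.161,0]},{"translation": [0.004,0,-0.568],"rotation": [-0.043,-0.161,0]}])

```text
t: 36.68
eef_pos: [0.6603, -0.1114, 0.0091]
ee_rot: [-3.052, 0.002, -1.842]
force: [0.3, 0.2, 0.7]
width: 0.03
gripper_force: 0.0
```

apply_moves(steps=[{"translation": [0,0,0],"rotation": [0,0,0]},{"translation": [0,0,0],"rotation": [0,0,0]},{"translation": [0,0,0],"rotation": [0,0,0]},{"translation": [0,0,0],"rotation": [0,0,0]},{"translation": [0,0,0],"rotation": [0,0,0]},{"translation": [0,0,0.06],"rotation": [0,0,0]},{"translation": [0,0,0.2],"rotation": [0,0,0]},{"translation": [0,0,0.35],"rotation": [0.043,0.161,0]},{"translation": [0,0,0.5],"rotation": [0.043,0.161,0]},{"translation": [0,0,0.5],"rotation": [0.043,0.161,0]}], jaw=1)

```text
t: 37.52
eef_pos: [0.6645, -0.1124, 0.1408]
ee_rot: [-3.131, 0.002, -1.841]
force: [3.0, -0.3, 0.6]
width: 0.0134
gripper_force: 39.8
```

```bash
python3 - <<'E'
from h import *
s=state();m,im=look('w8.png');go(*CASE((.008,0)),.012,-152.6)
E
```

```text
t 37.52 pos [ 0.6645 -0.1124  0.1408] rpy [-1.794e+02  1.000e-01 -1.055e+02] w 0.0134 gf 39.8 F [ 3.  -0.3  0.6] q6 -0.39
punch [540. 444.] [474.8 259.4 112.3  66.6  75.6]
punch [235. 451.] [943.8 125.4 657.3 190.9  -3.1]
punch [321. 364.] [702.   16.5  41.2  36.8 -14.2]
punch [286. 294.] [711.7 -59.6  36.3  22.8  75.4]
punch [354. 293.] [652.9 -44.2  37.1  22.7  74.4]
punch [589. 319.] [391.8  68.  129.1 123.8 -15.4]
punch [196. 248.] [ 775.2 -125.   103.9   68.4   -4.5]
punch [319. 242.] [671.8 -91.7 118.7  28.3  75.2]
punch [ 46. 256.] [ 984.2 -165.1  316.6  193.1  -72.8]
move [-0.975  1.591 -0.501] turn -1.569
```

View pics/w8.png

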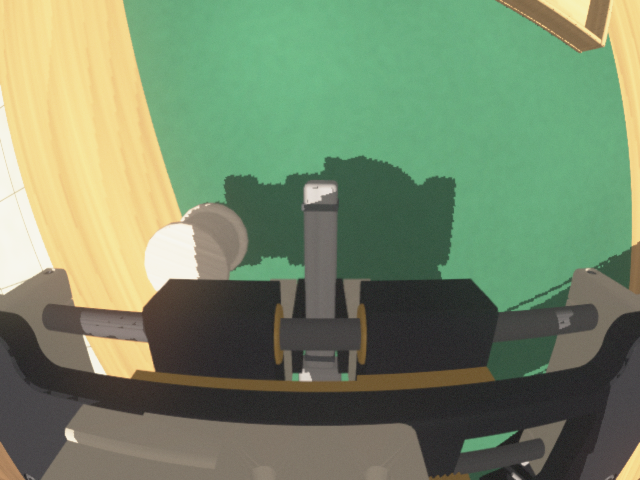

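apply_moves(steps=[{"translation": [-1,0.85,0],"rotation": [0,0,-0.8]},{"translation": [-1,0.85,0],"rotation": [0,0,-0.8]},{"translation": [-1,0.85,0],"rotation": [0,0,-0.8]},{"translation": [-1,0.85,0],"rotation": [0,0,-0.8]},{"translation": [-1,0.85,0],"rotation": [0,0,-0.8]},{"translation": [-1,0.85,0],"rotation": [0,0,-0.8]},{"translation": [-1,0.85,0],"rotation": [0,0,-0.8]},{"translation": [-1,0.85,0],"rotation": [0,0,-0.8]},{"translation": [-1,0.85,0],"rotation": [0,0,-0.8]},{"translation": [-1,0.85,0],"rotation": [0,0,-0.8]}])

```text
t: 38.4
eef_pos: [0.4076, 0.1019, 0.132]
ee_rot: [3.141, 0.0, -2.256]
force: [0.8, -0.0, -2.0]
width: 0.0131
gripper_force: 39.8
```

apply_moves(steps=[{"translation": [0.02,0.2,0],"rotation": [0,0,-0.4]},{"translation": [0.02,0.4,0],"rotation": [0,0,-0.77]},{"translation": [0.02,0.741,0],"rotation": [0,0,-0.77]},{"translation": [0.02,0.741,0],"rotation": [0,0,-0.77]},{"translation": [0.02,0.741,0],"rotation": [0,0,-0.77]},{"translation": [0.02,0.741,0],"rotation": [0,0,-0.77]},{"translation": [0.02,0.741,-0.1],"rotation": [0,0,-0.77]},{"translation": [0.02,0.741,-0.22],"rotation": [0,0,-0.77]},{"translation": [0.02,0.741,-0.22],"rotation": [0,0,-0.77]},{"translation": [0.02,0.741,-0.22],"rotation": [0,0,-0.77]}])

```text
t: 39.23
eef_pos: [0.4141, 0.284, 0.0758]
ee_rot: [-3.139, -0.004, -2.665]
force: [0.7, -0.5, -0.6]
width: 0.0134
gripper_force: 39.8
```

```bash
python3 - <<'E'
from h import *
s=state();look();go(*CASE((.008,0)),.014,-152.6)
E
```

```text
t 39.23 pos [0.4141 0.284  0.0758] rpy [-179.9   -0.2 -152.7] w 0.0134 gf 39.8 F [ 0.7 -0.5 -0.6] q6 -2.09
punch [484. 463.] [533.6 532.4  71.1  26.8 -62.4]
punch [542. 442.] [508.8 579.5  85.6  51.9  27.3]
punch [208. 453.] [725.7 194.2 637.1 160.2 -48.2]
punch [320. 371.] [493.3 324.4  31.7  22.1 -61. ]
punch [108. 325.] [542.3 163.9  64.2  25.6 -62.7]
punch [354. 294.] [430.8 318.9  27.9  16.9  26.9]
punch [285. 294.] [452.8 277.4  28.6  16.9  27.8]
punch [567. 321.] [366.2 499.  136.7 107.3  81.8]
punch [ 51. 319.] [582.6  95.4 103.7  96.4 -61.4]
punch [320. 263.] [421.8 288.3  73.3  20.1  27.9]
punch [105. 214.] [461.  136.4  50.8  38.9 -62.4]
punch [320. 192.] [378.7 266.1  19.9  14.  -62.6]
punch [233. 230.] [426.  228.4  64.9  17.1  27.7]
punch [403. 225.] [375.  322.9  68.4  16.   26.8]
punch [312. 121.] [345.9 242.2  93.2  11.3 -63.8]
move [ 0.017  0.002 -0.253] turn 0.003
```

apply_moves(steps=[{"translation": [0.017,0.002,-0.08],"rotation": [0,0,0]},{"translation": [0.017,0.002,-0.14],"rotation": [0,0,0]},{"translation": [0.017,0.002,-0.18],"rotation": [0,0,0]},{"translation": [0.017,0.002,-0.22],"rotation": [0,0,0]},{"translation": [0.017,0.002,-0.24],"rotation": [0,0,0]},{"translation": [0.017,0.002,-0.253],"rotation": [0,0,0]},{"translation": [0.017,0.002,-0.253],"rotation": [0,0,0]},{"translation": [0.017,0.002,-0.253],"rotation": [0,0,0]},{"translation": [0.017,0.002,-0.253],"rotation": [0,0,0]},{"translation": [0.017,0.002,-0.253],"rotation": [0,0,0]}])

```text
t: 40.12
eef_pos: [0.4188, 0.2869, 0.0145]
ee_rot: [3.141, 0.001, -2.664]
force: [0.6, -1.2, -1.0]
width: 0.0132
gripper_force: 39.8
```

apply_moves(steps=[{"translation": [0,0,0],"rotation": [0,0,0]},{"translation": [0,0,0],"rotation": [0,0,0]},{"translation": [0,0,0],"rotation": [0,0,0]},{"translation": [0,0,0],"rotation": [0,0,0]},{"translation": [0,0,0.08],"rotation": [0,0,0]},{"translation": [0,0,0.2],"rotation": [0,0,0]},{"translation": [0,0,0.35],"rotation": [0,0,0]},{"translation": [0,0,0.5],"rotation": [0,0,0]},{"translation": [0,0,0.65],"rotation": [0,0,0]},{"translation": [0,0,0.65],"rotation": [0,0,0]}], jaw=0.43)

```text
t: 40.95
eef_pos: [0.4214, 0.2893, 0.1844]
ee_rot: [3.138, 0.011, -2.663]
force: [1.3, 0.9, 1.4]
width: 0.0251
gripper_force: 0.0
```

```bash
python3 - <<'E'
from h import *
s=state();look('w9.png');go(*CASE((-.03,0)),.28,-152.6)
im=grab_frame('top');cv2.imwrite('pics/top2.png',im)
E
```

```text
t 40.95 pos [0.4214 0.2893 0.1844] rpy [ 179.8    0.6 -152.6] w 0.0251 gf 0.0 F [1.3 0.9 1.4] q6 -2.08
slicker [633. 198.] [239.6 587.9 100.   42.3  41.6]
punch [626. 470.] [ 591.9 1184.8  197.    88.5  -87.8]
punch [522. 454.] [625.2 735.8 150.5 150.1  26.7]
punch [226. 452.] [876.3 225.4 826.  231.9 -50.1]
punch [546. 321.] [413.  587.3  83.9  32.7 -67.5]
punch [101. 325.] [654.5 118.   74.6  38.5 -63. ]
punch [370. 296.] [475.8 372.5  42.3  26.5  26.1]
punch [269. 296.] [520.  287.4  42.3  25.6  28.2]
punch [589. 320.] [371.  680.1 152.9 144.5 -63.2]
punch [ 51. 319.] [707.   26.8 152.7 145.6 -63.1]
punch [168. 174.] [455.1 143.5  39.5  37.8 -62.9]
punch [258. 213.] [446.9 240.5 113.3  23.3  25. ]
punch [319. 211.] [420.1 288.8 112.6  22.8  27.4]
punch [375. 209.] [396.2 331.7 112.7  24.1  29.6]
punch [305. 112.] [350.2 238.7  95.3  15.  -63.9]
move [-0.139 -0.081  0.396] turn 0.0
```

View pics/w9.png

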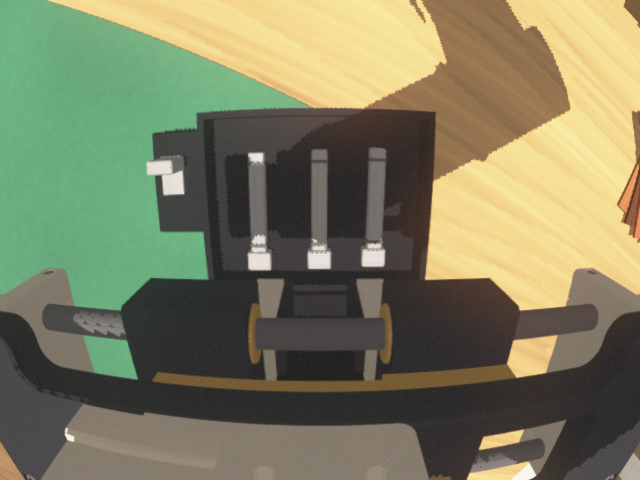

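apply_moves(steps=[{"translation": [0,0,0.2],"rotation": [0,0,0]},{"translation": [0,0,0.42],"rotation": [0,0,0]},{"translation": [0,0,0.42],"rotation": [0,0,0]},{"translation": [0,0,0.42],"rotation": [0,0,0]},{"translation": [0.3,0.15,0.42],"rotation": [0,0,0]},{"translation": [0.5,0.25,0.42],"rotation": [0,0,0]},{"translation": [0.68,0.34,0.42],"rotation": [0,0,0]},{"translation": [0.68,0.34,0.42],"rotation": [0,0,0]},{"translation": [0.68,0.34,0.42],"rotation": [0,0,0]},{"translation": [0.68,0.34,0.42],"rotation": [0,0,0]}], jaw=1)

```text
t: 41.88
eef_pos: [0.5913, 0.3724, 0.2762]
ee_rot: [-3.139, -0.006, -2.665]
force: [0.5, -0.0, -2.2]
width: 0.0008
gripper_force: 0.0
```

```bash
python3 - <<'E'
from h import *
s=state()
im=grab_frame('side');cv2.imwrite('pics/s1.png',cv2.resize(im[150:420,120:440],None,fx=2,fy=2))
go(*CASE((.2,0)),.165,-152.6)
E
```

```text
t 41.88 pos [0.5913 0.3724 0.2762] rpy [-179.9   -0.3 -152.7] w 0.0008 gf 0.0 F [ 0.5 -0.  -2.2] q6 -1.93
move [ 0.     0.01  -0.447] turn 0.004
```

View pics/s1.png

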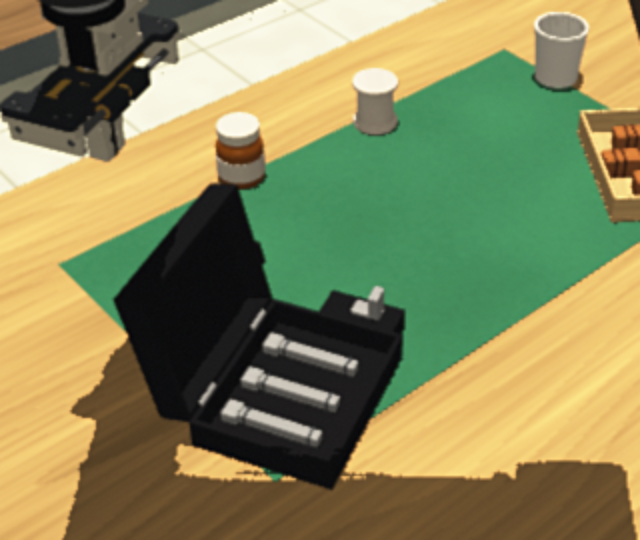

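apply_moves(steps=[{"translation": [0,0,-0.15],"rotation": [0,0,0]},{"translation": [0,0,-0.3],"rotation": [0,0,0]},{"translation": [0,0,-0.445],"rotation": [0,0,0]},{"translation": [0,0,-0.445],"rotation": [0,0,0]},{"translation": [0,0,-0.445],"rotation": [0,0,0]},{"translation": [0,0,-0.445],"rotation": [0,0,0]},{"translation": [0,0,-0.445],"rotation": [0,0,0]},{"translation": [0,0,-0.445],"rotation": [0,0,0]},{"translation": [0,0,-0.445],"rotation": [0,0,0]},{"translation": [0,0,-0.445],"rotation": [0,0,0]}])

```text
t: 42.77
eef_pos: [0.5888, 0.3719, 0.1717]
ee_rot: [3.141, 0.002, -2.664]
force: [-0.9, 0.3, 0.2]
width: 0.0002
gripper_force: 0.0
```

apply_moves(steps=[{"translation": [-0.071,-0.037,0],"rotation": [0,0,0]},{"translation": [-0.138,-0.072,0],"rotation": [0,0,0]},{"translation": [-0.202,-0.105,0],"rotation": [0,0,0]},{"translation": [-0.263,-0.136,0.004],"rotation": [0,0,0]},{"translation": [-0.327,-0.169,0.012],"rotation": [0,0,0]},{"translation": [-0.387,-0.2,0.02],"rotation": [0,0,0]},{"translation": [-0.451,-0.234,0.02],"rotation": [0,0,0]},{"translation": [-0.511,-0.265,0.012],"rotation": [0,0,0]},{"translation": [-0.568,-0.294,-0.012],"rotation": [0,0,0]},{"translation": [-0.568,-0.294,-0.012],"rotation": [0,0,0]}])

```text
t: 43.6
eef_pos: [0.4447, 0.297, 0.1678]
ee_rot: [3.141, 0.001, -2.664]
force: [-0.4, -0.9, -1.1]
width: 0.0001
gripper_force: 0.0
```

```bash
python3 - <<'E'
from h import *
s=state();d=s['eef_pos'][:2]-CASE((0,0));a=np.radians(27.4);print('case x',d@[np.cos(a),np.sin(a)],'y',d@[-np.sin(a),np.cos(a)])
im=grab_frame('side');cv2.imwrite('pics/s2.png',cv2.resize(im[150:420,120:440],None,fx=2,fy=2))
E
```

```text
t 43.60 pos [0.4447 0.297  0.1678] rpy [ 179.9    0.  -152.6] w 0.0001 gf 0.0 F [-0.4 -0.9 -1.1] q6 -2.05
case x 0.035937095120591296 y -0.0017621725507251942
```

View pics/s2.png

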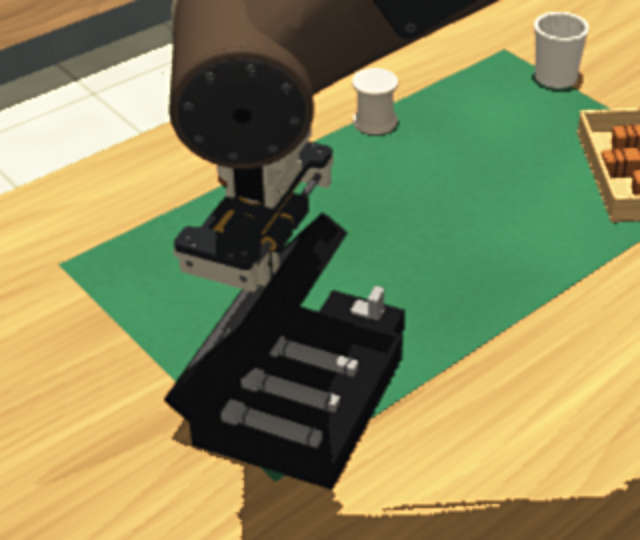

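apply_moves(steps=[{"translation": [-0.046,-0.024,-0.044],"rotation": [0,0,0]},{"translation": [-0.096,-0.05,-0.092],"rotation": [0,0,0]},{"translation": [-0.146,-0.075,-0.144],"rotation": [0,0,0]},{"translation": [-0.185,-0.096,-0.2],"rotation": [0,0,0]},{"translation": [-0.22,-0.114,-0.256],"rotation": [0,0,0]},{"translation": [-0.245,-0.127,-0.312],"rotation": [0,0,0]},{"translation": [-0.263,-0.136,-0.352],"rotation": [0,0,0]},{"translation": [-0.27,-0.14,-0.372],"rotation": [0,0,0]},{"translation": [-0.27,-0.14,-0.38],"rotation": [0,0,0]},{"translation": [-0.27,-0.14,-0.38],"rotation": [0,0,0]}])

```text
t: 44.48
eef_pos: [0.3793, 0.2633, 0.0726]
ee_rot: [-3.141, -0.001, -2.664]
force: [-0.2, -0.4, 0.1]
width: 0.0002
gripper_force: 0.0
```

apply_moves(steps=[{"translation": [-0.03,-0.015,-0.002],"rotation": [0,0,0]},{"translation": [-0.03,-0.015,-0.004],"rotation": [0,0,0]},{"translation": [-0.03,-0.015,-0.006],"rotation": [0,0,0]},{"translation": [-0.03,-0.015,-0.008],"rotation": [0,0,0]},{"translation": [-0.03,-0.015,-0.008],"rotation": [0,0,0]},{"translation": [-0.03,-0.015,-0.008],"rotation": [0,0,0]},{"translation": [-0.03,-0.015,-0.008],"rotation": [0,0,0]},{"translation": [-0.03,-0.015,-0.008],"rotation": [0,0,0]},{"translation": [-0.03,-0.015,-0.008],"rotation": [0,0,0]},{"translation": [-0.03,-0.015,-0.008],"rotation": [0,0,0]}])

```text
t: 45.32
eef_pos: [0.3717, 0.2599, 0.0721]
ee_rot: [3.141, 0.002, -2.664]
force: [-7.0, -1.4, 19.4]
width: 0.0007
gripper_force: 9.5
```

apply_moves(steps=[{"translation": [0,0,0],"rotation": [0,0,0]},{"translation": [0,0,0.12],"rotation": [0,0,0]},{"translation": [0,0,0.24],"rotation": [0,0,0]},{"translation": [0,0,0.24],"rotation": [0,0,0]},{"translation": [0.07,-0.25,0.24],"rotation": [0,0,0]},{"translation": [0.133,-0.511,0.24],"rotation": [0,0,0]},{"translation": [0.133,-0.511,0.24],"rotation": [0,0,0]},{"translation": [0.133,-0.511,0.24],"rotation": [0,0,0]},{"translation": [0.133,-0.511,0.24],"rotation": [0,0,0]},{"translation": [0.133,-0.511,0.24],"rotation": [0,0,0]}])

```text
t: 46.15
eef_pos: [0.405, 0.1311, 0.1307]
ee_rot: [3.141, 0.001, -2.666]
force: [-0.3, 0.4, -0.1]
width: 0.0006
gripper_force: 0.0
```

```bash
cat >> h.py <<'E'
def inc(p):
    a=np.radians(27.4); d=np.array(p)[:2]-[.412,.282]; return d@[np.cos(a),np.sin(a)],d@[-np.sin(a),np.cos(a)]
def greys(m,im,z):
    hsv=cv2.cvtColor(im,cv2.COLOR_BGR2HSV); k=cv2.inRange(hsv,(0,0,110),(180,60,255))
    for c in cv2.findContours(k,cv2.RETR_EXTERNAL,cv2.CHAIN_APPROX_NONE)[0]:
        if cv2.contourArea(c)<60: continue
        P=onz(m,c[:,0],z)[:,:2]; q=np.array([inc(p) for p in P])
        if abs(q.mean(0)[0])<.12 and abs(q.mean(0)[1]+.12)<.06: print('grey px',c[:,0].mean(0).round(),'case min',q.min(0).round(4),'max',q.max(0).round(4))
E
python3 - <<'E'
from h import *
s=state();print(inc(s['eef_pos']));go(*CASE((-.075,-.130)),.046)
m=camera_model('wrist');im=grab_frame('wrist');cv2.imwrite('pics/w10.png',im);greys(m,im,.062)
m=camera_model('top');im=grab_frame('top');greys(m,im,.062)
# lid front edge: dark region extents in top view at z=.072
hsv=cv2.cvtColor(im,cv2.COLOR_BGR2HSV)
k=cv2.inRange(hsv,(0,0,0),(180,255,50));k[:, 260:]=0;k[:180]=0;k[400:]=0
c=max(cv2.findContours(k,cv2.RETR_EXTERNAL,cv2.CHAIN_APPROX_NONE)[0],key=cv2.contourArea)
q=np.array([inc(p) for p in onz('top',c[:,0],.072)]);print('dark case extents',q.min(0),q.max(0))
E
```

```text
t 46.15 pos [0.405  0.1311 0.1307] rpy [ 1.800e+02  1.000e-01 -1.528e+02] w 0.0006 gf 0.0 F [-0.3  0.4 -0.1] q6 -1.88
(np.float64(-0.07563843945441862), np.float64(-0.13070531531798318))
move [ 0.001  0.004 -0.339] turn None
grey px [302. 287.] case min [-0.0562 -0.1544] max [-0.0338 -0.137 ]
grey px [332. 295.] case min [-0.0569 -0.1244] max [-0.0267 -0.1171]
grey px [221. 320.] case min [-0.1086 -0.147 ] max [-0.0085 -0.1165]
dark case extents [-0.10596199 -0.05885884] [0.05536313 0.10175521]
```

apply_moves(steps=[{"translation": [0.001,0.004,-0.15],"rotation": [0,0,0]},{"translation": [0.001,0.004,-0.28],"rotation": [0,0,0]},{"translation": [0.001,0.004,-0.339],"rotation": [0,0,0]},{"translation": [0.001,0.004,-0.339],"rotation": [0,0,0]},{"translation": [0.001,0.004,-0.339],"rotation": [0,0,0]},{"translation": [0.001,0.004,-0.339],"rotation": [0,0,0]},{"translation": [0.001,0.004,-0.339],"rotation": [0,0,0]},{"translation": [0.001,0.004,-0.339],"rotation": [0,0,0]},{"translation": [0.001,0.004,-0.339],"rotation": [0,0,0]},{"translation": [0.001,0.004,-0.339],"rotation": [0,0,0]}])

```text
t: 47.08
eef_pos: [0.4053, 0.1328, 0.0462]
ee_rot: [3.141, 0.001, -2.664]
force: [-0.3, 0.7, -0.5]
width: 0.0009
gripper_force: 0.0
```

apply_moves(steps=[{"translation": [0.02,0.01,0],"rotation": [0,0,0]},{"translation": [0.04,0.02,0],"rotation": [0,0,0]},{"translation": [0.06,0.031,0],"rotation": [0,0,0]},{"translation": [0.08,0.041,0],"rotation": [0,0,0]},{"translation": [0.1,0.052,0],"rotation": [0,0,0]},{"translation": [0.12,0.062,0],"rotation": [0,0,0]},{"translation": [0.135,0.07,0],"rotation": [0,0,0]},{"translation": [0.15,0.078,0],"rotation": [0,0,0]},{"translation": [0.15,0.078,0],"rotation": [0,0,0]},{"translation": [0.15,0.078,0],"rotation": [0,0,0]}])

```text
t: 47.92
eef_pos: [0.4428, 0.1522, 0.0455]
ee_rot: [3.142, 0.0, -2.664]
force: [0.1, -0.0, -1.0]
width: 0.0007
gripper_force: 0.0
```

```bash
python3 - <<'E'
from h import *
s=state();print(inc(s['eef_pos']))
E
```

```text
t 47.92 pos [0.4428 0.1522 0.0455] rpy [ 180.     0.  -152.6] w 0.0007 gf 0.0 F [ 0.1 -0.  -1. ] q6 -1.85
(np.float64(-0.03233767955521457), np.float64(-0.1293897609521659))
```

apply_moves(steps=[{"translation": [0.004,0.002,0],"rotation": [0,0,0]},{"translation": [0.008,0.004,0],"rotation": [0,0,0]},{"translation": [0.012,0.006,0],"rotation": [0,0,0]},{"translation": [0.016,0.008,0],"rotation": [0,0,0]},{"translation": [0.02,0.01,0],"rotation": [0,0,0]},{"translation": [0.024,0.012,0],"rotation": [0,0,0]},{"translation": [0.028,0.014,0],"rotation": [0,0,0]},{"translation": [0.028,0.014,0],"rotation": [0,0,0]},{"translation": [0.028,0.014,0],"rotation": [0,0,0]},{"translation": [0.028,0.014,0],"rotation": [0,0,0]}])

```text
t: 48.75
eef_pos: [0.4468, 0.1538, 0.045]
ee_rot: [-3.141, -0.005, -2.665]
force: [-11.4, -1.3, 7.2]
width: 0.0007
gripper_force: 5.0
```

```bash
python3 - <<'E'
from h import *
s=state();print(inc(s['eef_pos']))
E
```

```text
t 48.75 pos [0.4468 0.1538 0.045 ] rpy [-180.    -0.3 -152.7] w 0.0007 gf 5.0 F [-11.4  -1.3   7.2] q6 -1.84
(np.float64(-0.028078649036276413), np.float64(-0.12988309742833692))
```

apply_moves(steps=[{"translation": [-0.05,-0.026,0],"rotation": [0,0,0]},{"translation": [-0.1,-0.052,0],"rotation": [0,0,0]},{"translation": [-0.1,-0.052,0.1],"rotation": [0,0,0]},{"translation": [-0.1,-0.052,0.25],"rotation": [0,0,0]},{"translation": [-0.1,-0.052,0.4],"rotation": [0,0,0]},{"translation": [-0.05,-0.3,0.55],"rotation": [0,0,0]},{"translation": [0,-0.6,0.6],"rotation": [0,0,0]},{"translation": [0,-1,0.6],"rotation": [0,0,0]},{"translation": [0,-1,0.6],"rotation": [0,0,0]},{"translation": [0,-1,0.6],"rotation": [0,0,0]}])

```text
t: 49.58
eef_pos: [0.4472, -0.0577, 0.1925]
ee_rot: [-3.141, 0.003, -2.663]
force: [0.5, 0.6, 0.2]
width: 0.0005
gripper_force: 0.0
```

```bash
python3 - <<'E'
from h import *
s=state()
im=grab_frame('top');cv2.imwrite('pics/top3.png',im);greys('top',im,.062)
for k in('slicker','punch'):
    for o in objs('top',im,k,100):
        if o[0][1]>80:print(k,*o)
print('old'); 
im0=cv2.imread('pics/top0.png');greys('top',im0,.062)
hsv=cv2.cvtColor(im,cv2.COLOR_BGR2HSV)
k=cv2.inRange(hsv,(0,0,0),(180,255,50));k[:,235:]=0;k[:200]=0;k[400:]=0
c=max(cv2.findContours(k,cv2.RETR_EXTERNAL,cv2.CHAIN_APPROX_NONE)[0],key=cv2.contourArea)
a=cv2.approxPolyDP(c,4,True)[:,0];print(np.c_[a,np.array([inc(p) for p in onz('top',a,.072)]).round(3)])
im=grab_frame('side');cv2.imwrite('pics/s3.png',im)
hs=cv2.cvtColor(im,cv2.COLOR_BGR2HSV);greys('side',im,.062)
E
```

```text
t 49.58 pos [ 0.4472 -0.0577  0.1925] rpy [-1.800e+02  1.000e-01 -1.526e+02] w 0.0005 gf 0.0 F [0.5 0.6 0.2] q6 -1.40
slicker [446. 338.] [ 384.6 -304.4   81.4   28.8   54. ]
slicker [446. 308.] [ 443.  -306.8   81.7   29.6   54.3]
slicker [473. 294.] [ 468.7 -362.4   80.7   30.9   54.8]
punch [134. 307.] [447.7 318.3 146.4  35.5 -63.9]
punch [496. 190.] [ 689.7 -429.8  105.9   83.3  -72.4]
punch [351. 151.] [ 769.8 -127.9   80.1   67.1   -1.2]
punch [240. 137.] [803.3 103.4  58.8  56.7  -0. ]
old
grey px [210. 309.] case min [-0.042  -0.1411] max [-0.0133 -0.1172]
[[ 7.80e+01  3.17e+02  7.60e-02  9.60e-02]
 [ 8.80e+01  3.31e+02  4.30e-02  9.10e-02]
 [ 9.70e+01  3.26e+02  4.40e-02  7.20e-02]
 [ 9.70e+01  3.18e+02  5.70e-02  6.50e-02]
 [ 1.61e+02  2.84e+02  5.80e-02 -7.00e-02]
 [ 1.71e+02  3.03e+02  1.60e-02 -7.00e-02]
 [ 1.88e+02  2.93e+02  1.80e-02 -1.07e-01]
 [ 1.97e+02  3.53e+02 -9.10e-02 -7.20e-02]
 [ 2.16e+02  3.91e+02 -1.70e-01 -7.20e-02]
 [ 2.23e+02  3.86e+02 -1.68e-01 -8.80e-02]
 [ 2.15e+02  3.84e+02 -1.57e-01 -7.60e-02]
 [ 2.05e+02  3.67e+02 -1.21e-01 -7.40e-02]
 [ 1.90e+02  3.14e+02 -1.90e-02 -9.30e-02]
 [ 1.90e+02  3.01e+02  3.00e-03 -1.04e-01]
 [ 1.98e+02  2.90e+02  1.40e-02 -1.27e-01]
 [ 2.15e+02  2.90e+02 -1.00e-03 -1.55e-01]
 [ 2.09e+02  2.82e+02  1.80e-02 -1.52e-01]
 [ 1.92e+02  2.89e+02  2.10e-02 -1.18e-01]
 [ 1.71e+02  2.67e+02  7.80e-02 -1.01e-01]]
```

apply_moves(steps=[{"translation": [0,-0.9,0.2],"rotation": [0,0,0]},{"translation": [0,-0.9,0.2],"rotation": [0,0,0]},{"translation": [0,-0.9,0.2],"rotation": [0,0,0]},{"translation": [0,-0.9,0.2],"rotation": [0,0,0]},{"translation": [0,-0.9,0.2],"rotation": [0,0,0]},{"translation": [0,-0.9,0.2],"rotation": [0,0,0]},{"translation": [0,-0.9,0.2],"rotation": [0,0,0]},{"translation": [0,-0.9,0.2],"rotation": [0,0,0]},{"translation": [0,-0.9,0.2],"rotation": [0,0,0]},{"translation": [0,-0.9,0.2],"rotation": [0,0,0]}])

```text
t: 50.52
eef_pos: [0.447, -0.2802, 0.2412]
ee_rot: [3.141, -0.0, -2.663]
force: [-0.3, -0.1, 0.2]
width: 0.0003
gripper_force: 0.0
```

```bash
python3 - <<'E'
from h import *
im=grab_frame('top');cv2.imwrite('pics/top4.png',im);greys('top',im,.062)
im=grab_frame('side');cv2.imwrite('pics/s4.png',im);greys('side',im,.062)
for n,f in(('side','pics/side0.png'),('side','pics/s4.png'),('top','pics/top0.png'),('top','pics/top4.png')):
    im=cv2.imread(f);hsv=cv2.cvtColor(im,cv2.COLOR_BGR2HSV)
    k=cv2.inRange(hsv,(0,0,75),(180,70,255))
    u=(slice(260,330),slice(280,330)) if n=='side' else (slice(280,335),slice(185,235))
    kk=np.zeros_like(k);kk[u]=k[u]
    for c in cv2.findContours(kk,cv2.RETR_EXTERNAL,cv2.CHAIN_APPROX_NONE)[0]:
        if cv2.contourArea(c)>12:
            q=np.array([inc(p) for p in onz(n,c[:,0],.062)]);print(f,c[:,0].min(0),c[:,0].max(0),q.min(0).round(3),q.max(0).round(3))
E
```

```text
grey px [204. 297.] case min [-0.0153 -0.1404] max [ 0.0128 -0.1157]
pics/side0.png [295 293] [311 309] [-0.058 -0.137] [-0.024 -0.086]
pics/side0.png [295 260] [329 275] [-0.044 -0.264] [ 0.024 -0.185]
pics/s4.png [280 304] [305 329] [-0.054 -0.081] [ 0.007 -0.009]
pics/s4.png [292 290] [300 298] [-0.027 -0.137] [-0.007 -0.109]
pics/top0.png [204 299] [218 319] [-0.046 -0.142] [-0.012 -0.116]
pics/top4.png [197 287] [212 306] [-0.02  -0.142] [ 0.014 -0.116]
```

```bash
python3 -c "
from station import *
print(job_done())"
```

```text
the job is handed in; nothing more can be done
None
```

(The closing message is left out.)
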